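# Load the yoke clamping fixture from the carton and clear the packing paper

### The job

Get the next batch of loudspeaker yokes clamped up for gluing: pull the fixture's sprung jaw all the way back by its ball knob and park it in its holding notch, then lift the yokes one by one out of the carton and stand them all, pole up, flat in a row in the bed, and only then take the knob out of the notch so that the jaw closes on the row and presses it against the end stop. Put every crumpled paper ball lying on the bed and on the bench into the grey waste bin, and leave the other things on the bench where they are.

Things in the scene. Friction and masses are not known exactly. Their poses are not given: they have to be found in the camera images.
- fixture: Fixed clamping fixture: aluminium base plate 86 x 380 x 12 mm, long side along its own y; origin at the middle of its underside, z up. Its top (z = 12 mm) is the bed. Two steel rails along y, 5 mm high, 8 mm wide, leave a channel 62 mm wide (x -31 to +31 mm). The stop's inner face is at y = +176 mm; the jaw's face is at y = +16 mm when closed, -64 mm when parked.
- stop: Steel end stop block screwed to the +y end of the fixture's bed, 60 mm wide, 14 mm thick, 22 mm high; origin at the lower edge of its inner face (the face looks to the fixture's -y).
- jaw (a joint): Slide of the jaw along the fixture's -y: 0 = fully forward (closed), 0.080 m = resting in the notch, 0.0855 m = end of travel. A spring always drives it forward, 8 N at 0, 12 N when parked; a damper keeps it from slamming. With 3 yokes in the bed it closes to about 0.008, with 4 to about 0.064.
- bolt (a joint): Swing of the knob's stem about the jaw's rod (along the fixture's y at z = 23 mm): 0 = upright, positive = leaning to the fixture's -x side, at most 0.42 rad. The straight slot holds it upright; at the slot's rear end (jaw beyond 0.080) it can swing into the notch with under 1 N at the knob; leaning 0.25 rad or more it hooks the notch's front edge and stays, holding the jaw.
- knob (a point): Centre of the black ball knob, 26 mm in diameter, on an 8 mm steel stem that comes up through the slot; 88 mm above the bench when upright, 65 mm from the axis it swings about. With the jaw forward it stands at y = -92 mm in the fixture, parked at y = -172 mm, leaning about 26 mm to -x.
- carton: Fixed open cardboard carton, 150 x 204 mm, 60 mm high, walls and floor 4 mm, long side along its own y; flaps folded down outside (they add 10 mm each side). Origin at the middle of its underside. The yokes lie in it. It stands left or right of the middle of the bench.
- waste_bin: Fixed open grey plastic bin, 140 x 180 mm (152 x 196 mm over the rim), 75 mm high, walls and floor 4 mm, long side along its own y; origin at the middle of its underside. It stands on the other side than the carton.
- yoke1: Steel T-yoke: round flange 56 mm in diameter, 5 mm thick, with a round pole 20 mm in diameter and 21 mm high on its middle (26 mm over all), 0.15 kg. Origin at the middle of the flange's underside, z along the pole. It starts pole up in the carton. 3 or 4 yokes are there; absent ones read None from the start.
- yoke2: Another yoke, as yoke1.
- yoke3: Another yoke, as yoke1.
- yoke4: Another yoke, as yoke1.
- paper1: Ball of crumpled brown packing paper, stiff and lumpy, 28 to 36 mm across, 12 g; origin at its middle, about 14 to 17 mm above what it lies on. This one starts on the fixture's bed, near the stop. 2 to 4 balls are there; absent ones read None from the start.
- paper2: Another paper ball, as paper1; it starts on the fixture's bed, nearer the jaw.
- paper3: Another paper ball, as paper1; it starts on the bench between carton and bin, left of the middle.
- paper4: Another paper ball, as paper1; it starts on the bench between carton and bin, right of the middle.
- copper_cap: Bystander: copper ring 30 mm in diameter, 14 mm high, on the bench in the middle between carton and bin. Origin at the middle of its underside.
- glue_bottle: Bystander: upright clear bottle 42 mm in diameter, 125 mm high, left of the fixture. Origin at the middle of its underside.
- speaker_cone: Bystander: black loudspeaker cone 110 mm in diameter, 40 mm high, right of the fixture. Origin at the middle of its underside.
- steel_slug: Bystander: steel rod 28 mm in diameter, 50 mm long, lying beyond the fixture.
- screwdriver: Bystander: screwdriver 170 mm long, lying beyond the fixture.
- punched_strip: Bystander: flat black strip 30 x 150 x 4 mm with a row of holes, lying beyond the fixture.
- notch (a point): Where the stem stands in the notch, at the top of the fixture's grey housing (y -84 to -190 mm, x -29 to +29 mm, up to z = 54 mm, in the fixture). The housing's top plate has an L-shaped slot for the knob's stem: straight along x = 0 from y = -87 to -181 mm, then at its rear (-y) end a notch 13 mm wide opening to the -x side. Axes as the fixture's.
- jaw_block: The sprung jaw: a steel face plate 56 mm wide, 20 mm high (z 13 to 33 mm in the fixture), 6 mm thick, on a block and a 10 mm rod that runs back into the housing. Origin on the plane of its working face (which looks to the fixture's +y), at the height of the base plate's underside, on the channel's middle line.

How it is judged:
On the way, in this order (a step that is already met when the one before it is completed fails the run):
1. the jaw is parked: pulled back with the knob in the holding notch (value of joint jaw above 0.074 m and value of joint bolt above 0.2 rad), for 0.3 s.
2. with the jaw still parked, all yokes stand pole up, flat in the bed (all of step 1 and x of yoke1 in the frame of fixture between -0.006 and 0.006 m and y of yoke1 in the frame of fixture between -0.04 and 0.152 m and z of each of yoke1, yoke2, yoke3, yoke4 in the frame of fixture below 0.015 m and angle between each of yoke1, yoke2, yoke3, yoke4's own z axis and vertical below 0.08 rad and linear speed of each of yoke1, yoke2, yoke3, yoke4 below 0.03 m/s and x of yoke2 in the frame of fixture between -0.006 and 0.006 m and y of yoke2 in the frame of fixture between -0.04 and 0.152 m and x of yoke3 in the frame of fixture between -0.006 and 0.006 m and y of yoke3 in the frame of fixture between -0.04 and 0.152 m and x of yoke4 in the frame of fixture between -0.006 and 0.006 m and y of yoke4 in the frame of fixture between -0.04 and 0.152 m), for 0.2 s.
At the end, for the whole second after the job is handed in: All yokes stand pole up in the bed (6 mm of the middle line, 3 mm and 0.08 rad of flat, at rest); knob out of the notch, jaw pressing the row (over 1.5 N on a yoke, over 0.8 N on the stop); all paper balls inside the waste bin, below its rim (x of yoke1 in the frame of fixture between -0.006 and 0.006 m and y of yoke1 in the frame of fixture between -0.04 and 0.152 m and z of each of yoke1, yoke2, yoke3, yoke4 in the frame of fixture below 0.015 m and angle between each of yoke1, yoke2, yoke3, yoke4's own z axis and vertical below 0.08 rad and linear speed of each of yoke1, yoke2, yoke3, yoke4 below 0.03 m/s and x of yoke2 in the frame of fixture between -0.006 and 0.006 m and y of yoke2 in the frame of fixture between -0.04 and 0.152 m and x of yoke3 in the frame of fixture between -0.006 and 0.006 m and y of yoke3 in the frame of fixture between -0.04 and 0.152 m and x of yoke4 in the frame of fixture between -0.006 and 0.006 m and y of yoke4 in the frame of fixture between -0.04 and 0.152 m and x of paper1 in the frame of waste_bin between -0.07 and 0.07 m and y of paper1 in the frame of waste_bin between -0.09 and 0.09 m and z of each of paper1, paper2, paper3, paper4 in the frame of waste_bin below 0.07 m and x of paper2 in the frame of waste_bin between -0.07 and 0.07 m and y of paper2 in the frame of waste_bin between -0.09 and 0.09 m and x of paper3 in the frame of waste_bin between -0.07 and 0.07 m and y of paper3 in the frame of waste_bin between -0.09 and 0.09 m and x of paper4 in the frame of waste_bin between -0.07 and 0.07 m and y of paper4 in the frame of waste_bin between -0.09 and 0.09 m and value of joint jaw below 0.072 m and value of joint bolt below 0.15 rad and (contact force between jaw_block and yoke1 above 1.5 N or contact force between jaw_block and yoke2 above 1.5 N or contact force between jaw_block and yoke3 above 1.5 N or contact force between jaw_block and yoke4 above 1.5 N) and (contact force between stop and yoke1 above 0.8 N or contact force between stop and yoke2 above 0.8 N or contact force between stop and yoke3 above 0.8 N or contact force between stop and yoke4 above 0.8 N)); the robot touches nothing.
It fails at once if a bystander (copper cap, glue bottle, speaker cone, steel slug, screwdriver, punched strip) is moved more than 3 cm (distance of any of copper_cap, glue_bottle, speaker_cone, steel_slug, screwdriver, punched_strip from where it was at the start of the episode above 0.03 m).
It fails at once if the glue bottle is knocked over (angle between glue_bottle's own z axis and vertical above 0.5 rad).
Of yoke1, yoke2, yoke3, yoke4 only 3 to 4 are there at a start; the rules pass over those that are not, and their reading is None.
Of paper1, paper2, paper3, paper4 only 2 to 4 are there at a start; the rules pass over those that are not, and their reading is None.
At some moment in a run one of yoke1, yoke2, yoke3, yoke4, paper1, paper2, paper3, paper4 may be knocked a few centimetres aside while the robot is not near it.
Once in a run the grip may slacken for a moment while it holds something.
It also fails if it takes over 210 s, if anything falls off the work surface, if the arm or the gripper's body presses on something with over 40 N, if the wrist force passes 120 N, or if a joint passes its speed limit or range.

### The arm

A 7-joint arm with a two-finger parallel gripper is mounted at the origin on the work surface. World frame = base frame: x ahead of the robot, y to its left, z up, the work surface at z = 0. Lengths are in m, angles in rad, forces in N, time in s.
With the tool pointing down it reaches from about 0.35 to 0.9 m from the base axis. Payload 7.2 kg.
Tool frame: the origin (TCP) lies on the centre line of the jaws, within the pads' length; the fingertips stand finger_overhang ahead of it and the grasp point (between the pads) lies 2 mm behind it (finger_overhang is the distance from the TCP to the fingertips, in m); z points along the fingers, y is the line along which they close (so a half turn about z gives the same grasp; the last joint's range is limited). The gripper opens to 85 mm and grips with 20 to 120 N. Pads are 22 mm wide; open, the fingers measure 114 mm over their backs; the gripper's body (76 mm by 85 mm) begins 54 mm behind the grasp point. The pads swing forward as they close: fully open they stand 13 mm farther back than shut.
Start: joints at [1.208, 0.411, -0.013, 1.596, 0.006, 1.134, -0.082], TCP at [0.182, -0.598, 0.248] pointing down, gripper open.
Joint ranges: [-2.95, 2.95], [-0.29, 1.99], [-1.47, 1.44], [0.14, 2.54], [-1.03, 4.17], [0.13, 1.85], [-2.86, 2.86]. Speed limits (rad/s): [2.39, 2.39, 3.01, 3.01, 3.14, 3.14, 3.14].

### API

Orientations are given as a unit quaternion [w, x, y, z].
In Python, from bench import * gives the robot as it stands.
- The arm moves only by the tool servo_tool, never from a script. Its argument "steps" is a list of rows, each an object with "twist": the turn, a rotation vector about the tool's x, y, z normalised to -1 to 1, where 1 is 4 degrees, a list of three; "delta_pos": the shift along the tool's x, y, z normalised to -1 to 1, where 1 is 25 mm, a list of three; "gripper": the opening, from -1 (shut) to 1 (fully open). A call has exactly 10 rows; each row shifts and turns the commanded pose from where the row before left it, along the tool's axes as they then stand; what a row does not reach is not made up. A row lasts 1/12 s, in which the tool goes at most 41.7 mm and 7.16 degrees, less where a joint would pass 70% of its speed; a pose out of reach is approached as far as the arm can. A call with a number of a shift or a turn outside -1 to 1 is refused whole. A call with a gripper value outside its range is refused whole. The fingers move at their own pace and stop on an object; "newtons" is the grip in N (left out, the last holds). Time passes only in rows, so rows that do not move let the fingers close, or fill a call up. It gives the time, the measured TCP pose, the force, the opening and the grip force at its end, in the units of the state.
- get_obs(): the state, without advancing time (a new reading comes with each control period).
- read_camera(name): name is "side" or "top" or "wrist"; returns a dict with "frame" (400x640x3 uint8, red, green, blue), "depth" (400x640 float32, m along the optical axis (not along the pixel's ray), 0 where there is no reading), "fx", "fy", "cx", "cy" (pixels), "distortion" ([k1, k2, p1, p2, k3] as OpenCV has them; the pictures are not rectified), "cam_to_world" (4x4, takes a point from camera to world coordinates); the wrist camera has in their place "hand_eye" (4x4, takes a point from camera to tool coordinates, whose origin is the TCP and whose axes are the flange's). Camera axes: x right, y down, z forward; pixel columns grow to the right and rows downward; lengths in m; the calibration is good to about 2 mm. A picture is of the moment at which its call begins: read the wrist's pose just before it.
- finish_job(): hands the job in; it is judged then, once.
The state is a dict: "time": time; "q": joint angles; "qvel": joint speeds; "joint_efforts": joint torques, N m; "tcp_pos": TCP position; "tool_rot": TCP orientation; "ft_force": force on the tool from outside, world axes, zero at the start; "torque": the same for the moment, N m; "width": finger opening in m; "finger_force": force on a finger pad.
Only numpy, scipy, OpenCV 4.12 (cv2) and the standard library are available. Lean on these libraries where they do the work, as an engineer would, in place of code of your own. Each camera call takes 0.05 s, during which the arm holds its last target. There are 200 camera calls.

## Working session

There is one attempt and no reset: what is moved stays moved. The work goes in short steps, Python scripts to look and compute and a tool call to move; the robot and the scene stay as the last step left them, time stands still between calls to the robot, and variables do not carry over. Pictures are saved under pics/ and viewed, at most 14 in all, crops included, and the job is handed in when it is done.

Besides the shell and the picture viewer there is one more tool, called after "Call:" by a JSON object that holds its "op" and its "data". servo_tool: Moves the arm, as the interface text tells. Scaled input: -1 to 1 covers 25 mm each way for a shift and 4 degrees each way for a turn. Its arguments: {"type":"object","properties":{"steps":{"type":"array","items":{"type":"object","properties":{"twist":{"type":"array","items":{"type":"number"}},"delta_pos":{"type":"array","items":{"type":"number"}},"gripper":{"type":"number"}}}},"newtons":{"type":"number"}},"required":["steps"]}

```bash
mkdir -p pics; ls; cat > h.py <<'E'
from bench import *
import numpy as np, cv2
from scipy.spatial.transform import Rotation as R
def cam(name):
    o=get_obs(); c=read_camera(name)
    if 'hand_eye' in c:
        T=np.eye(4); w,x,y,z=o['tool_rot']; T[:3,:3]=R.from_quat([x,y,z,w]).as_matrix(); T[:3,3]=o['tcp_pos']
        c['M']=T@c['hand_eye']
    else: c['M']=np.array(c['cam_to_world'])
    return c
def K(c): return np.array([[c['fx'],0,c['cx']],[0,c['fy'],c['cy']],[0,0,1.]])
def cloud(c):
    h,w=c['depth'].shape; u,v=np.meshgrid(np.arange(w),np.arange(h))
    p=cv2.undistortPoints(np.stack([u,v],-1).reshape(-1,1,2).astype(np.float64),K(c),np.array(c['distortion'],float)).reshape(h,w,2)
    d=c['depth'][...,None]; P=np.concatenate([p*d,d],-1)
    return P@c['M'][:3,:3].T+c['M'][:3,3]
def save(c,n): cv2.imwrite('pics/'+n+'.png',c['frame'][...,::-1])
def ray(c,u,v,z):
    p=cv2.undistortPoints(np.array([[[u,v]]],float),K(c),np.array(c['distortion'],float)).reshape(2)
    d=c['M'][:3,:3]@np.array([p[0],p[1],1]); o=c['M'][:3,3]
    return o+d*(z-o[2])/d[2]
def st():
    o=get_obs(); print({k:np.round(o[k],4) for k in ('time','tcp_pos','tool_rot','width','finger_force','ft_force','q')})
E
python3 - <<'E'
from h import *
import pickle
for n in ('top','side'):
    c=cam(n); save(c,n+'0'); pickle.dump(c,open(n+'0.pkl','wb')); print(n,c['M'].round(3).tolist(),c['fx'])
o=get_obs(); st(); print(o.keys(), {k:v for k,v in o.items() if 'over' in k})
import bench; print([x for x in dir(bench) if x[0]!='_'])
E
```

```text
pics
top [[0.022, -0.991, 0.131, 0.448], [-1.0, -0.021, 0.007, -0.013], [-0.005, -0.131, -0.991, 1.245], [0.0, 0.0, 0.0, 1.0]] 512.2101532081298
side [[0.997, -0.059, 0.04, 0.563], [-0.067, -0.592, 0.803, -0.761], [-0.024, -0.804, -0.595, 0.657], [0.0, 0.0, 0.0, 1.0]] 360.98909701688814
{'time': np.float64(0.1), 'tcp_pos': array([ 0.1814, -0.5977,  0.2475]), 'tool_rot': array([-7.000e-04,  9.892e-01,  1.469e-01, -2.000e-04]), 'width': np.float64(0.0853), 'finger_force': np.float64(0.0), 'ft_force': array([-0.625 ,  0.6657, -0.1703]), 'q': array([ 1.2078,  0.4118, -0.0127,  1.5969,  0.0056,  1.1343, -0.0822])}
dict_keys(['time', 'q', 'qvel', 'joint_efforts', 'tcp_pos', 'tool_rot', 'ft_force', 'torque', 'finger_force', 'width']) {}
['IKError', 'finger_overhang', 'finish_job', 'get_obs', 'read_camera']
```

View pics/top0.png

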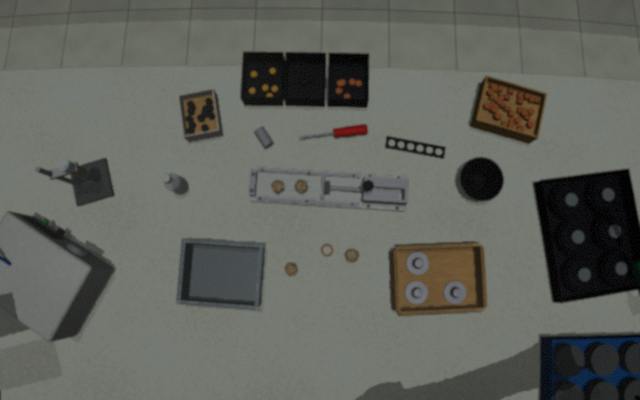

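View pics/side0.png

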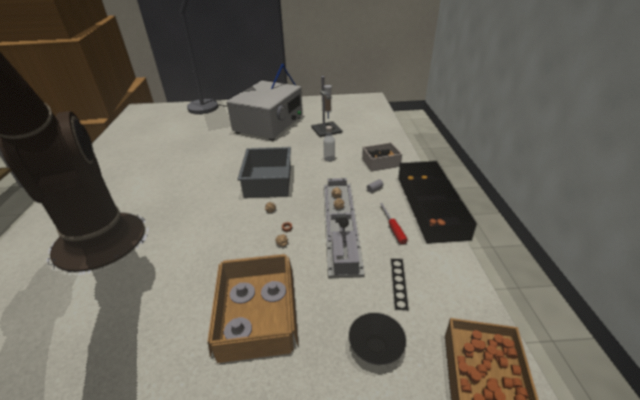

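Top view: three yokes at px (417,263), (416,293), (456,293). There are four paper balls, at (278,187), (302,187), (291,269) and (352,255). The knob is at about (368,185), with the stop on the left (+y).

```bash
python3 - <<'E'
from h import *
import pickle
c=pickle.load(open('top0.pkl','rb')); P=cloud(c)
f=c['frame'][160:320,235:495,::-1]; cv2.imwrite('pics/crop.png',cv2.resize(f,None,fx=3,fy=3,interpolation=cv2.INTER_CUBIC))
for nm,(u,v) in dict(knob=(368,185),y1=(417,263),y2=(416,293),y3=(456,293),p1=(278,187),p2=(302,187),p3=(291,269),p4=(352,255),cap=(327,250)).items():
    print(nm,P[v,u].round(4))
print('finger_overhang',finger_overhang)
# height-based blobs
Z=P[...,2]
def box(m,name):
    pts=P[m][:,:2].astype(np.float32); r=cv2.minAreaRect(pts); print(name,len(pts),np.round(r[0],4),np.round(r[1],4),round(r[2],2))
for name,(u0,v0,u1,v1),lo,hi in (('fixbase',(240,160,420,220),.006,.03),('housing',(355,160,415,220),.048,.06),('stop',(245,160,265,205),.026,.04),('carton',(380,230,500,325),.05,.07),('bin',(165,225,275,318),.065,.085)):
    m=np.zeros(Z.shape,bool); m[v0:v1,u0:u1]=1; m&=(Z>lo)&(Z<hi); box(m,name)
E
```

```text
knob [ 0.6488 -0.0941  0.1009]
y1 [ 0.4764 -0.2175  0.0322]
y2 [ 0.4057 -0.2162  0.0282]
y3 [ 0.4068 -0.312   0.0283]
p1 [0.6505 0.1166 0.0379]
p2 [0.6517 0.0591 0.0372]
p3 [0.4564 0.0804 0.0257]
p4 [ 0.4923 -0.0631  0.035 ]
cap [ 0.5046 -0.0037 -0.0026]
finger_overhang 0.017
fixbase 3915 [ 0.6526 -0.0059] [0.4264 0.1433] 89.69
housing 821 [ 0.6476 -0.1395] [0.107  0.0588] 87.28
stop 153 [0.6612 0.1791] [0.0148 0.0599] 87.37
carton 1146 [ 0.4415 -0.2672] [0.1618 0.2163] 3.18
bin 1349 [0.4413 0.2411] [0.1943 0.154 ] 87.51
```

View pics/crop.png

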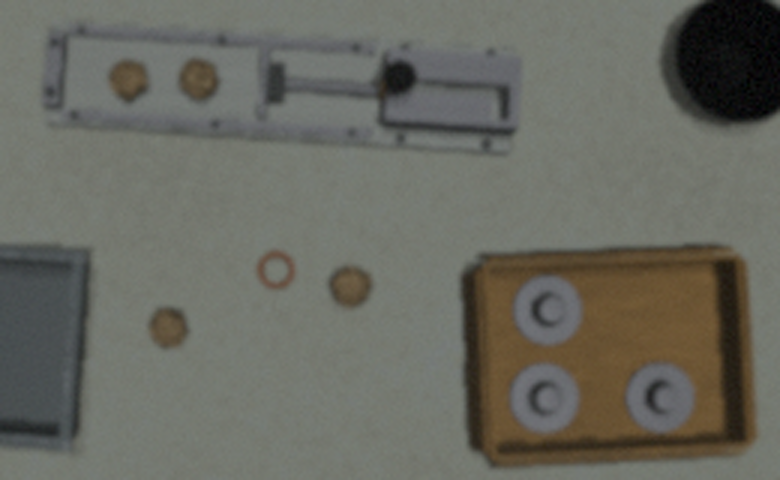

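Call:
{"op": "servo_tool", "data": {"steps": [{"twist":[0,0,0.97],"gripper":0.0},{"twist":[0,0,0.97],"gripper":0.0},{"twist":[0,0,0.97],"gripper":0.0},{"twist":[0,0,0.97],"gripper":0.0},{"twist":[0,0,0.97],"gripper":0.0},{"delta_pos":[1,-1,0],"gripper":0.0},{"delta_pos":[1,-1,0],"gripper":0.0},{"delta_pos":[1,-1,0],"gripper":0.0},{"delta_pos":[1,-1,0],"gripper":0.0},{"delta_pos":[1,-1,0],"gripper":0.0}], "newtons": 30}}

```text
invalid input at $.steps[0]: expected keys twist, delta_pos, gripper
```

Call:
{"op": "servo_tool", "data": {"steps": [{"delta_pos":[1,-1,0],"gripper":0.0},{"delta_pos":[1,-1,0],"gripper":0.0},{"delta_pos":[1,-1,0],"gripper":0.0},{"delta_pos":[1,-1,0],"gripper":0.0},{"delta_pos":[1,-1,0],"gripper":0.0},{"delta_pos":[1,-1,0],"gripper":0.0},{"delta_pos":[1,-1,0],"gripper":0.0},{"delta_pos":[1,-1,0],"gripper":0.0},{"delta_pos":[1,-1,0],"gripper":0.0},{"delta_pos":[0,-1,0],"gripper":0.0}]}}

```text
invalid input at $.steps[0]: expected keys twist, delta_pos, gripper
```

Call:
{"op": "servo_tool", "data": {"steps": [{"delta_pos":[1,-1,0],"gripper":0.0},{"delta_pos":[0,-1,0],"gripper":0.0},{"delta_pos":[0,-1,0],"gripper":0.0},{"delta_pos":[0,-1,0],"gripper":0.0},{"gripper":0.0},{"gripper":0.0},{"gripper":0.0},{"gripper":0.0},{"gripper":0.0},{"gripper":0.0}]}}

```text
invalid input at $.steps[0]: expected keys twist, delta_pos, gripper
```

```bash
cat >> h.py <<'E'
def fcam(c,name,crop=None):
    save(c,name)
O=np.array([0.6534,-0.0032]); YAW=-0.0436
ex=np.array([np.cos(YAW),np.sin(YAW)]); ey=np.array([-np.sin(YAW),np.cos(YAW)])
def F(p): d=np.asarray(p)[...,:2]-O; return np.stack([d@ex,d@ey,np.asarray(p)[...,2]],-1)
def stf():
    o=get_obs(); w,x,y,z=o['tool_rot']; m=R.from_quat([x,y,z,w]).as_matrix()
    print('t',round(o['time'],2),'F',(F(o['tcp_pos'])*1000).round(1),'toolx ang',np.degrees(np.arctan2(m[1,0],m[0,0])).round(2),'tilt',m[:2,2].round(3),'w',round(o['width']*1000,1),'ff',round(float(np.max(o['finger_force'])),1),'ft',np.round(o['ft_force'],1))
E
python3 - <<'E'
from h import *
stf(); c=cam('wrist'); save(c,'w1'); print(np.array(c['hand_eye']).round(3).tolist(),c['fx'])
import pickle; pickle.dump(c,open('w1.pkl','wb'))
E
```

```text
t 0.1 F [-445.6 -614.5  247.5] toolx ang 16.89 tilt [-0.001  0.001] w 85.3 ff 0.0 ft [-0.6  0.7 -0.2]
[[-0.0, -0.956, -0.292, 0.075], [1.0, -0.0, -0.0, 0.001], [-0.0, -0.292, 0.956, -0.125], [0.0, 0.0, 0.0, 1.0]] 303.91675645415376
```

View pics/w1.png

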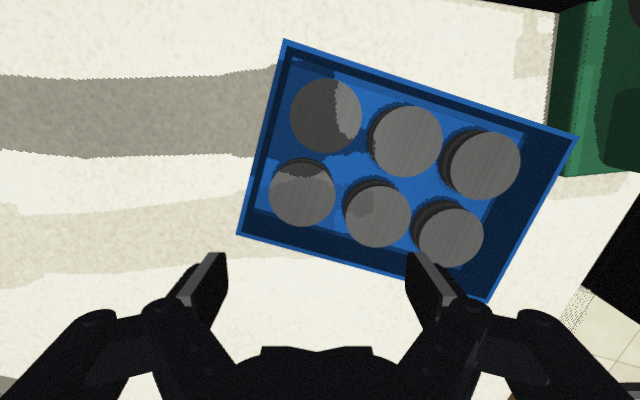

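The arm did not move: each row needs all three keys. The picture shows only the blue tray under the start pose.

Call:
{"op": "servo_tool", "data": {"steps": [{"twist":[0,0,0.97],"delta_pos":[0,0,0],"gripper":0},{"twist":[0,0,0.97],"delta_pos":[0,0,0],"gripper":0},{"twist":[0,0,0.97],"delta_pos":[0,0,0],"gripper":0},{"twist":[0,0,0.97],"delta_pos":[0,0,0],"gripper":0},{"twist":[0,0,0.97],"delta_pos":[0,0,0],"gripper":0},{"twist":[0,0,0],"delta_pos":[1,-1,0],"gripper":0},{"twist":[0,0,0],"delta_pos":[1,-1,0],"gripper":0},{"twist":[0,0,0],"delta_pos":[1,-1,0],"gripper":0},{"twist":[0,0,0],"delta_pos":[1,-1,0],"gripper":0},{"twist":[0,0,0],"delta_pos":[1,-1,0],"gripper":0}], "newtons": 30}}

```text
time: 0.98
tcp_pos: [0.3128, -0.4773, 0.2481]
tool_rot: [-0.0, 1.0, -0.022, -0.0]
ft_force: [1.5, -0.5, -0.3]
width: 0.0426
finger_force: 0.0
```

Call:
{"op": "servo_tool", "data": {"steps": [{"twist":[0,0,0],"delta_pos":[1,-1,0],"gripper":0},{"twist":[0,0,0],"delta_pos":[1,-1,0],"gripper":0},{"twist":[0,0,0],"delta_pos":[1,-1,0],"gripper":0},{"twist":[0,0,0],"delta_pos":[1,-1,0],"gripper":0},{"twist":[0,0,0],"delta_pos":[1,-1,0],"gripper":0},{"twist":[0,0,0],"delta_pos":[1,-1,0],"gripper":0},{"twist":[0,0,0],"delta_pos":[1,-1,0],"gripper":0},{"twist":[0,0,0],"delta_pos":[1,-1,0],"gripper":0},{"twist":[0,0,0],"delta_pos":[0,-1,0],"gripper":0},{"twist":[0,0,0],"delta_pos":[0,-1,0],"gripper":0}]}}

```text
time: 1.82
tcp_pos: [0.5238, -0.2356, 0.2475]
tool_rot: [-0.0, 1.0, -0.021, -0.0]
ft_force: [0.6, -0.6, 0.2]
width: 0.0427
finger_force: 0.0
```

Call:
{"op": "servo_tool", "data": {"steps": [{"twist":[0,0,0],"delta_pos":[0,-1,0],"gripper":0},{"twist":[0,0,0],"delta_pos":[0,-1,0],"gripper":0},{"twist":[0,0,0],"delta_pos":[0,-1,0],"gripper":0},{"twist":[0,0,0],"delta_pos":[0,-1,0],"gripper":0},{"twist":[0,0,0],"delta_pos":[0,0,0],"gripper":0},{"twist":[0,0,0],"delta_pos":[0,0,0],"gripper":0},{"twist":[0,0,0],"delta_pos":[0,0,0],"gripper":0},{"twist":[0,0,0],"delta_pos":[0,0,0],"gripper":0},{"twist":[0,0,0],"delta_pos":[0,0,0],"gripper":0},{"twist":[0,0,0],"delta_pos":[0,0,0],"gripper":0}]}}

```text
time: 2.65
tcp_pos: [0.5269, -0.1388, 0.2482]
tool_rot: [0.0, 1.0, -0.023, -0.0]
ft_force: [-0.3, 1.2, -0.3]
width: 0.0425
finger_force: 0.0
```

```bash
python3 - <<'E'
from h import *
stf(); c=cam('wrist'); save(c,'w2')
import pickle; pickle.dump(c,open('w2.pkl','wb'))
E
```

```text
t 2.65 F [-120.5 -140.9  248.2] toolx ang -2.6 tilt [-0. -0.] w 42.5 ff 0.0 ft [-0.3  1.2 -0.3]
```

View pics/w2.png

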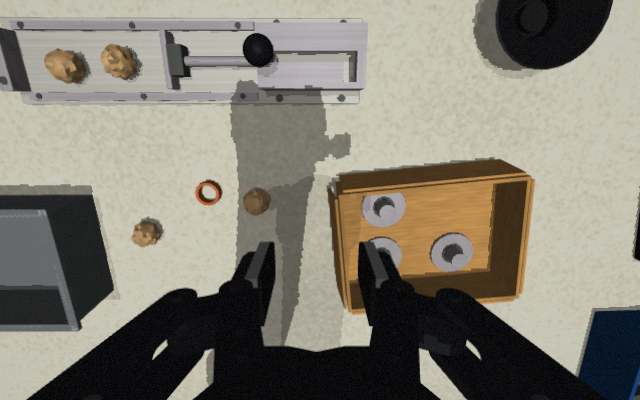

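The wrist view shows everything. Housing is at (255–367, 20–90), knob at (258,50), both bed balls at (65,65) and (118,61), and yokes at (384,208), (382,255) and (452,252).

```bash
python3 - <<'E'
from h import *
import pickle
c=pickle.load(open('w2.pkl','rb')); P=cloud(c); Z=P[...,2]; f=F(P)
cv2.imwrite('pics/w2c.png',cv2.resize(c['frame'][0:300,0:400,::-1],None,fx=2,fy=2,interpolation=cv2.INTER_CUBIC))
def box(m,name):
    n,l,s,_=cv2.connectedComponentsWithStats(m.astype(np.uint8)); k=1+np.argmax(s[1:,4]); m=l==k
    pts=f[m][:,:2].astype(np.float32)*1000; r=cv2.minAreaRect(pts); print(name,len(pts),'rect',np.round(r[0],1),np.round(r[1],1),round(r[2],2),'mean',pts.mean(0).round(1),'z',Z[m].max().round(4),np.median(Z[m]).round(4))
g=lambda a,b,cc,d,lo,hi:(f[...,0]>a)&(f[...,0]<b)&(f[...,1]>cc)&(f[...,1]<d)&(Z>lo)&(Z<hi)
box(g(-.05,.05,-.2,-.07,.05,.058),'housing')
box(g(-.05,.05,.165,.2,.028,.04),'stop')
box(g(-.02,.02,-.12,-.07,.07,.12),'knob')
box(g(-.025,.025,.09,.15,.018,.06),'p1'); box(g(-.025,.025,.03,.09,.018,.06),'p2')
box(g(-.3,-.1,.02,.15,.008,.06),'p3'); box(g(-.3,-.1,-.12,-.03,.016,.06),'p4'); box(g(-.3,-.1,-.03,.03,.006,.03),'cap')
for n,u,v in(('y1',384,208),('y2',382,255),('y3',452,252)):
    m=np.zeros(Z.shape,bool); m[v-28:v+28,u-30:u+30]=1
    box(m&(Z>.025)&(Z<.04),n+' pole'); box(m&(Z>.0065)&(Z<.02),n+' flange')
box(g(-.33,-.1,-.45,-.12,.052,.068),'carton'); 
# wall gaps: rail tops
m=g(-.06,.06,-.06,.17,.0145,.0215)
for lo,hi in((-.045,-.025),(.025,.045)):
  for a,b in((0,.05),(.05,.1),(.1,.16)):
    q=f[m&(f[...,0]>lo)&(f[...,0]<hi)&(f[...,1]>a)&(f[...,1]<b)]
    print('rail',a,np.percentile(q[:,0]*1000,[2,50,98]).round(1) if len(q) else None,len(q))
E
```

```text
housing 5657 rect [   0.3 -137.2] [106.2  58.2] 89.93 mean [   1.1 -139. ] z 0.0569 0.0539
stop 602 rect [ -1.9 176.7] [14.6 59.3] 78.51 mean [ -9.6 178.4] z 0.0359 0.033
knob 816 rect [ -0.2 -92.6] [24.7 25.3] 16.84 mean [ -1.1 -93.6] z 0.1021 0.0971
p1 1047 rect [ -6.  120.3] [32.6 33.2] 82.87 mean [ -6.1 116.6] z 0.0435 0.0351
p2 932 rect [-1.4 64.8] [33.  31.7] 74.11 mean [-2.3 60.1] z 0.0455 0.0355
p3 3735 rect [-223.7  145.9] [142.5   7.4] 0.23 mean [-218.2  144.5] z 0.06 0.0366
p4 477 rect [-158.4  -67.5] [29.3 31.3] 87.7 mean [-156.4  -68.5] z 0.0306 0.0248
cap 287 rect [-148.1   -7.5] [28.8 28.7] 4.58 mean [-147.9   -7.7] z 0.0155 0.013
y1 pole 215 rect [-167.2 -226.6] [19.3 18.5] 27.08 mean [-166.6 -226.3] z 0.0312 0.0295
y1 flange 972 rect [-172.2 -227.1] [44.3 54.9] 6.36 mean [-169.4 -225.8] z 0.02 0.0088Traceback (most recent call last):
  File "<stdin>", line 16, in <module>
  File "<stdin>", line 6, in box
    return _wrapfunc(a, 'argmax', axis=axis, out=out, **kwds)
    return bound(*args, **kwds)
ValueError: attempt to get argmax of an empty sequence
```

View pics/w2c.png

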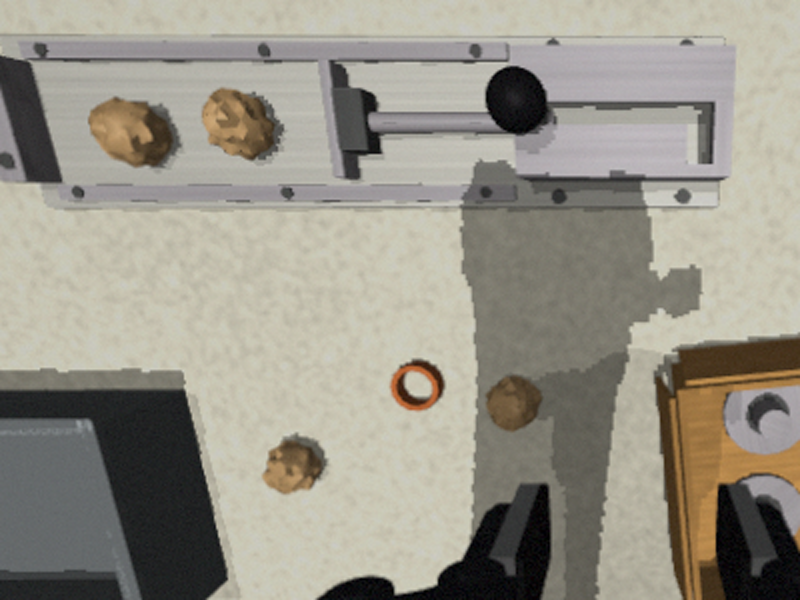

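Call:
{"op": "servo_tool", "data": {"steps": [{"twist":[0,0,0],"delta_pos":[0.96,-0.39,0],"gripper":0},{"twist":[0,0,0],"delta_pos":[0.96,-0.39,0],"gripper":0},{"twist":[0,0,0],"delta_pos":[0.96,-0.39,0],"gripper":0},{"twist":[0,0,0],"delta_pos":[0.96,-0.39,0],"gripper":0},{"twist":[0,0,0],"delta_pos":[0.97,-0.38,0],"gripper":0},{"twist":[0,0,0],"delta_pos":[0,0,0.9],"gripper":0},{"twist":[0,0,0],"delta_pos":[0,0,0.9],"gripper":0},{"twist":[0,0,0],"delta_pos":[0,0,0.9],"gripper":0},{"twist":[0,0,0],"delta_pos":[0,0,0.9],"gripper":0},{"twist":[0,0,0],"delta_pos":[0,0,0.9],"gripper":0}]}}

```text
time: 3.53
tcp_pos: [0.6492, -0.095, 0.1345]
tool_rot: [0.0, 1.0, -0.022, -0.0]
ft_force: [-0.2, 0.7, 0.3]
width: 0.0426
finger_force: 0.0
```

Call:
{"op": "servo_tool", "data": {"steps": [{"twist":[0,0,0],"delta_pos":[0,0,0.9],"gripper":0},{"twist":[0,0,0],"delta_pos":[0,0,0.9],"gripper":0},{"twist":[0,0,0],"delta_pos":[0,0,0.19],"gripper":0},{"twist":[0,0,0],"delta_pos":[0,0,0],"gripper":0},{"twist":[0,0,0],"delta_pos":[0,0,0],"gripper":-1},{"twist":[0,0,0],"delta_pos":[0,0,0],"gripper":-1},{"twist":[0,0,0],"delta_pos":[0,0,0],"gripper":-1},{"twist":[0,0,0],"delta_pos":[0,0,0],"gripper":-1},{"twist":[0,0,0],"delta_pos":[0,0,0],"gripper":-1},{"twist":[0,0,0],"delta_pos":[0,0,0],"gripper":-1}], "newtons": 45}}

```text
time: 4.37
tcp_pos: [0.6503, -0.0945, 0.0874]
tool_rot: [0.0, 1.0, -0.022, 0.001]
ft_force: [0.3, 0.8, 5.9]
width: 0.0234
finger_force: 44.7
```

```bash
python3 -c "
from h import *
stf()"
```

```text
t 4.37 F [  0.8 -91.4  87.4] toolx ang -2.51 tilt [ 0.002 -0.   ] w 23.4 ff 44.7 ft [0.3 0.8 5.9]
```

Call:
{"op": "servo_tool", "data": {"steps": [{"twist":[0,0,0],"delta_pos":[0,0,0],"gripper":-0.1},{"twist":[0,0,0],"delta_pos":[0,0,0],"gripper":-0.1},{"twist":[0,0,0],"delta_pos":[-0.03,0,0.2],"gripper":-0.1},{"twist":[0,0,0],"delta_pos":[0,0,0],"gripper":-0.1},{"twist":[0,0,0],"delta_pos":[0,0,0],"gripper":-1},{"twist":[0,0,0],"delta_pos":[0,0,0],"gripper":-1},{"twist":[0,0,0],"delta_pos":[0,0,0],"gripper":-1},{"twist":[0,0,0],"delta_pos":[0,0,0],"gripper":-1},{"twist":[0,0,0],"delta_pos":[0,0,0],"gripper":-1},{"twist":[0,0,0],"delta_pos":[0,0,0],"gripper":-1}], "newtons": 45}}

```text
time: 5.2
tcp_pos: [0.6482, -0.0943, 0.0806]
tool_rot: [-0.0, 1.0, -0.022, -0.0]
ft_force: [0.3, 1.3, -4.3]
width: 0.0235
finger_force: 44.2
```

```bash
python3 -c "
from h import *
stf()"
```

```text
t 5.2 F [ -1.2 -91.3  80.6] toolx ang -2.5 tilt [-0.001  0.   ] w 23.5 ff 44.2 ft [ 0.3  1.3 -4.3]
```

Call:
{"op": "servo_tool", "data": {"steps": [{"twist":[0,0,0],"delta_pos":[0,0,0],"gripper":-0.1},{"twist":[0,0,0],"delta_pos":[0,0,0],"gripper":-0.1},{"twist":[0,0,0],"delta_pos":[0.02,0,-0.12],"gripper":-0.1},{"twist":[0,0,0],"delta_pos":[0,0,0],"gripper":-0.1},{"twist":[0,0,0],"delta_pos":[0,0,0],"gripper":-1},{"twist":[0,0,0],"delta_pos":[0,0,0],"gripper":-1},{"twist":[0,0,0],"delta_pos":[0,0,0],"gripper":-1},{"twist":[0,0,0],"delta_pos":[0,0,0],"gripper":-1},{"twist":[0,0,0],"delta_pos":[0,0,0],"gripper":-1},{"twist":[0,0,0],"delta_pos":[0,0,0],"gripper":-1}], "newtons": 50}}

```text
time: 6.03
tcp_pos: [0.6496, -0.0944, 0.0847]
tool_rot: [0.0, 1.0, -0.022, 0.001]
ft_force: [-0.8, -0.6, 6.7]
width: 0.0235
finger_force: 48.6
```

Call:
{"op": "servo_tool", "data": {"steps": [{"twist":[0,0,0],"delta_pos":[0,0.48,0],"gripper":-1},{"twist":[0,0,0],"delta_pos":[0,0.48,0],"gripper":-1},{"twist":[0,0,0],"delta_pos":[0,0.48,0],"gripper":-1},{"twist":[0,0,0],"delta_pos":[0,0.48,0],"gripper":-1},{"twist":[0,0,0],"delta_pos":[0,0.48,0],"gripper":-1},{"twist":[0,0,0],"delta_pos":[0,0.48,0],"gripper":-1},{"twist":[0,0,0],"delta_pos":[0,0.48,0],"gripper":-1},{"twist":[0,0,0],"delta_pos":[0,0,0],"gripper":-1},{"twist":[0,0,0],"delta_pos":[0,0,0],"gripper":-1},{"twist":[0,0,0],"delta_pos":[0,0,0],"gripper":-1}]}}

```text
time: 6.87
tcp_pos: [0.6465, -0.1733, 0.0846]
tool_rot: [-0.003, 1.0, -0.02, 0.001]
ft_force: [0.1, 12.0, 6.5]
width: 0.0235
finger_force: 49.1
```

```bash
python3 -c "
from h import *
stf()"
```

```text
t 6.87 F [   0.5 -170.2   84.6] toolx ang -2.34 tilt [0.001 0.006] w 23.5 ff 49.1 ft [ 0.1 12.   6.5]
```

Call:
{"op": "servo_tool", "data": {"steps": [{"twist":[0,0,0],"delta_pos":[0,0.16,0],"gripper":-1},{"twist":[0,0,0],"delta_pos":[0,0,0],"gripper":-1},{"twist":[0,0,0],"delta_pos":[0,0,0],"gripper":-1},{"twist":[0,0,0],"delta_pos":[-0.2,0,0.01],"gripper":-1},{"twist":[0,0,0],"delta_pos":[-0.2,0,0.02],"gripper":-1},{"twist":[0,0,0],"delta_pos":[-0.2,0,0.04],"gripper":-1},{"twist":[0,0,0],"delta_pos":[-0.2,0,0.05],"gripper":-1},{"twist":[0,0,0],"delta_pos":[-0.2,0,0.07],"gripper":-1},{"twist":[0,0,0],"delta_pos":[-0.04,0,0.02],"gripper":-1},{"twist":[0,0,0],"delta_pos":[0,0,0],"gripper":-1}]}}

```text
time: 7.7
tcp_pos: [0.6197, -0.176, 0.0795]
tool_rot: [-0.003, 1.0, -0.021, 0.0]
ft_force: [-1.1, 12.1, 9.0]
width: 0.0226
finger_force: 51.1
```

```bash
python3 -c "
from h import *
stf()"
```

```text
t 7.7 F [ -26.1 -174.1   79.5] toolx ang -2.35 tilt [0.    0.005] w 22.6 ff 51.1 ft [-1.1 12.1  9. ]
```

Call:
{"op": "servo_tool", "data": {"steps": [{"twist":[0,0,0],"delta_pos":[0,0,0],"gripper":-0.2},{"twist":[0,0,0],"delta_pos":[0,0,0],"gripper":0},{"twist":[0,0,0],"delta_pos":[0,0,0],"gripper":0},{"twist":[0,0,0],"delta_pos":[0,0,0],"gripper":0},{"twist":[0,0,0],"delta_pos":[0,0,-0.4],"gripper":0},{"twist":[0,0,0],"delta_pos":[0,0,-0.8],"gripper":0},{"twist":[0,0,0],"delta_pos":[0,0,-1],"gripper":0},{"twist":[0,0,0],"delta_pos":[0,0,-1],"gripper":0},{"twist":[0,0,-1],"delta_pos":[0,0,-1],"gripper":0},{"twist":[0,0,-1],"delta_pos":[0,0,0],"gripper":0}]}}

```text
time: 8.53
tcp_pos: [0.6218, -0.1827, 0.1903]
tool_rot: [0.002, 0.999, 0.049, 0.004]
ft_force: [1.2, -0.8, 0.5]
width: 0.0425
finger_force: 0.0
```

Call:
{"op": "servo_tool", "data": {"steps": [{"twist":[0,0,-1],"delta_pos":[0,0,0],"gripper":0},{"twist":[0,0,-1],"delta_pos":[0,0,0],"gripper":0},{"twist":[0,0,-1],"delta_pos":[0,0,0],"gripper":0},{"twist":[0,0,-1],"delta_pos":[0,0,0],"gripper":0},{"twist":[0,0,-1],"delta_pos":[0,0,0],"gripper":0},{"twist":[0,0,-1],"delta_pos":[0,0,0],"gripper":0},{"twist":[0,0,-1],"delta_pos":[0,0,0],"gripper":0},{"twist":[0,0,-1],"delta_pos":[0,0,0],"gripper":0},{"twist":[0,0,-1],"delta_pos":[0,0,0],"gripper":0},{"twist":[0,0,-1],"delta_pos":[0,0,0],"gripper":0}]}}

```text
time: 9.37
tcp_pos: [0.6191, -0.1823, 0.1845]
tool_rot: [0.001, 0.922, 0.388, -0.0]
ft_force: [0.7, 1.0, -0.1]
width: 0.0423
finger_force: 0.0
```

Call:
{"op": "servo_tool", "data": {"steps": [{"twist":[0,0,-1],"delta_pos":[0,0,0],"gripper":0},{"twist":[0,0,-1],"delta_pos":[0,0,0],"gripper":0},{"twist":[0,0,-1],"delta_pos":[0,0,0],"gripper":0},{"twist":[0,0,-1],"delta_pos":[0,0,0],"gripper":0},{"twist":[0,0,-1],"delta_pos":[0,0,0],"gripper":0},{"twist":[0,0,-1],"delta_pos":[0,0,0],"gripper":0},{"twist":[0,0,-1],"delta_pos":[0,0,0],"gripper":0},{"twist":[0,0,-1],"delta_pos":[0,0,0],"gripper":0},{"twist":[0,0,-1],"delta_pos":[0,0,0],"gripper":0},{"twist":[0,0,-1],"delta_pos":[0,0,0],"gripper":0}]}}

```text
time: 10.2
tcp_pos: [0.6191, -0.1824, 0.1845]
tool_rot: [0.0, 0.734, 0.68, -0.0]
ft_force: [0.0, 0.2, -0.2]
width: 0.0427
finger_force: 0.0
```

```bash
python3 - <<'E'
from h import *
stf(); c=cam('wrist'); P=cloud(c); f=F(P); save(c,'w3')
m=(abs(f[...,0])<.06)&(f[...,1]>-.22)&(f[...,1]<-.06)&(f[...,2]>.08)&(f[...,2]<.115); print('knob',f[m].mean(0) if m.any() else None,m.sum())
E
```

```text
t 10.2 F [ -26.5 -180.5  184.5] toolx ang 85.62 tilt [ 0.    -0.001] w 42.7 ff 0.0 ft [ 0.   0.2 -0.2]
knob [-0.01475769 -0.16825159  0.09469652] 881
```

View pics/w3.png

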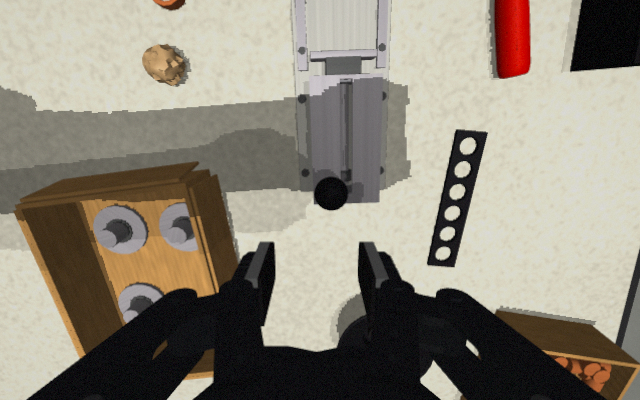

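The jaw is parked back and the knob, at (331,193), leans to −x. I'll fit the ball to get the lean.

```bash
python3 - <<'E'
from h import *
from scipy.optimize import least_squares
for n in('wrist','top','side'):
    c=cam(n); f=F(cloud(c)); b=c['frame'].max(-1)<70
    m=b&(f[...,0]>-.06)&(f[...,0]<.03)&(f[...,1]>-.2)&(f[...,1]<-.14)&(f[...,2]>.072)&(f[...,2]<.115)
    p=f[m]; r=least_squares(lambda s:np.linalg.norm(p-s,axis=1)-.013,p.mean(0)-[0,0,.01],loss='soft_l1',f_scale=.002)
    print(n,m.sum(),(r.x*1000).round(1),(np.percentile(p,[2,98],axis=0)*1000).round(0).tolist())
    m=(abs(f[...,0])<.022)&(f[...,1]>-.1)&(f[...,1]<.03)&(f[...,2]>.028)&(f[...,2]<.038)
    print('jaw top y max',np.percentile(f[m][:,1],[50,95,99]).round(4) if m.any() else None,m.sum())
E
```

```text
wrist 887 [ -14.5 -170.8   86. ] [[-26.0, -180.0, 87.0], [-4.0, -158.0, 99.0]]
jaw top y max [-0.071  -0.0638 -0.0632] 1036
top 88 [ -15.1 -170.2   86.3] [[-26.0, -180.0, 85.0], [-3.0, -159.0, 100.0]]
jaw top y max [-0.0701 -0.0626 -0.062 ] 117
side 98 [ -17.3 -169.6   86. ] [[-29.0, -182.0, 80.0], [-7.0, -167.0, 99.0]]
jaw top y max [-0.0877 -0.0855 -0.0849] 13
```

Call:
{"op": "servo_tool", "data": {"steps": [{"twist":[0,0,-0.47],"delta_pos":[0,0,0],"gripper":0},{"twist":[0,0,0],"delta_pos":[0.39,0.46,0],"gripper":0},{"twist":[0,0,0],"delta_pos":[0,0,0.8],"gripper":0},{"twist":[0,0,0],"delta_pos":[0,0,0.8],"gripper":0},{"twist":[0,0,0],"delta_pos":[0,0,0.8],"gripper":0},{"twist":[0,0,0],"delta_pos":[0,0,0.8],"gripper":0},{"twist":[0,0,0],"delta_pos":[0,0,0.76],"gripper":0},{"twist":[0,0,0],"delta_pos":[0,0,0],"gripper":0},{"twist":[0,0,0],"delta_pos":[0,0,0],"gripper":-1},{"twist":[0,0,0],"delta_pos":[0,0,0],"gripper":-1}], "newtons": 30}}

```text
time: 11.23
tcp_pos: [0.632, -0.1714, 0.0858]
tool_rot: [0.0, 0.723, 0.691, 0.0]
ft_force: [-0.5, 0.5, -4.2]
width: 0.0243
finger_force: 29.6
```

Call:
{"op": "servo_tool", "data": {"steps": [{"twist":[0,0,0],"delta_pos":[0,0,0],"gripper":-1},{"twist":[0,0,0],"delta_pos":[0,0,0],"gripper":-1},{"twist":[0,0,0],"delta_pos":[0,0,0],"gripper":-1},{"twist":[0,0,0],"delta_pos":[-0.15,0,0],"gripper":-1},{"twist":[0,0,0],"delta_pos":[-0.12,0,0],"gripper":-1},{"twist":[0,0,0],"delta_pos":[0,-0.15,0.04],"gripper":-1},{"twist":[0,0,0],"delta_pos":[0,-0.15,0.05],"gripper":-1},{"twist":[0,0,0],"delta_pos":[0,-0.15,0.05],"gripper":-1},{"twist":[0,0,0],"delta_pos":[0,0,0],"gripper":-1},{"twist":[0,0,0],"delta_pos":[0,0,0],"gripper":-1}]}}

```text
time: 12.07
tcp_pos: [0.6223, -0.1736, 0.0834]
tool_rot: [0.0, 0.722, 0.692, 0.003]
ft_force: [3.3, 11.9, 3.4]
width: 0.0243
finger_force: 30.0
```

```bash
python3 -c "
from h import *
stf()"
```

```text
t 12.07 F [ -23.6 -171.6   83.4] toolx ang 87.62 tilt [0.006 0.004] w 24.3 ff 30.0 ft [ 3.3 11.9  3.4]
```

Call:
{"op": "servo_tool", "data": {"steps": [{"twist":[0,0,0],"delta_pos":[-0.06,-0.1,0.04],"gripper":-1},{"twist":[0,0,0],"delta_pos":[0,0,0],"gripper":-1},{"twist":[0,0,0],"delta_pos":[0.1,0,0],"gripper":-1},{"twist":[0,0,0],"delta_pos":[0.1,0,0],"gripper":-1},{"twist":[0,0,0],"delta_pos":[0.1,0,0],"gripper":-1},{"twist":[0,0,0],"delta_pos":[0.06,0,0],"gripper":-1},{"twist":[0,0,0],"delta_pos":[0,0,0],"gripper":-1},{"twist":[0,0,0],"delta_pos":[0,0,0],"gripper":-0.2},{"twist":[0,0,0],"delta_pos":[0,0,0],"gripper":0},{"twist":[0,0,0],"delta_pos":[0,0,0],"gripper":0}]}}

```text
time: 12.9
tcp_pos: [0.6167, -0.171, 0.0801]
tool_rot: [-0.0, 0.723, 0.69, -0.001]
ft_force: [0.9, -0.6, 0.4]
width: 0.0428
finger_force: 0.0
```

Call:
{"op": "servo_tool", "data": {"steps": [{"twist":[0,0,0],"delta_pos":[0,0,-0.4],"gripper":0},{"twist":[0,0,0],"delta_pos":[0,0,-0.8],"gripper":0},{"twist":[0,0,0],"delta_pos":[0,0,-1],"gripper":0},{"twist":[0,0,0],"delta_pos":[0,0,-1],"gripper":0},{"twist":[0,0,0],"delta_pos":[0,0,-0.8],"gripper":0},{"twist":[0,0,0],"delta_pos":[0,0,0],"gripper":0},{"twist":[0,0,0],"delta_pos":[0,0,0],"gripper":0},{"twist":[0,0,0],"delta_pos":[0,0,0],"gripper":0},{"twist":[0,0,0],"delta_pos":[0,0,0],"gripper":0},{"twist":[0,0,0],"delta_pos":[0,0,0],"gripper":0}]}}

```text
time: 13.73
tcp_pos: [0.6168, -0.1706, 0.1791]
tool_rot: [-0.001, 0.723, 0.691, -0.001]
ft_force: [0.7, -0.2, -0.6]
width: 0.0423
finger_force: 0.0
```

```bash
cat > knob.py <<'E'
from h import *
from scipy.optimize import least_squares
def knob(n='wrist'):
    c=cam(n); f=F(cloud(c)); b=c['frame'].max(-1)<70
    m=b&(f[...,0]>-.06)&(f[...,0]<.03)&(f[...,1]>-.2)&(f[...,1]<-.07)&(f[...,2]>.072)&(f[...,2]<.115)
    p=f[m]; r=least_squares(lambda s:np.linalg.norm(p-s,axis=1)-.013,p.mean(0)-[0,0,.01],loss='soft_l1',f_scale=.002)
    print(n,'knob',m.sum(),(r.x*1000).round(1)); return c,f
E
python3 - <<'E'
from knob import *
stf(); knob(); knob('top')
E
```

```text
t 13.73 F [ -29.3 -168.8  179.1] toolx ang 87.38 tilt [-0.002  0.001] w 42.3 ff 0.0 ft [ 0.7 -0.2 -0.6]
wrist knob 867 [ -25.7 -170.8   82.2]
top knob 43 [ -25.9 -170.7   82.7]
```

Call:
{"op": "servo_tool", "data": {"steps": [{"twist":[0,0,0],"delta_pos":[0.96,0.08,0],"gripper":0.15},{"twist":[0,0,0],"delta_pos":[0.96,0.08,0],"gripper":0.15},{"twist":[0,0,0],"delta_pos":[0.96,0.08,0],"gripper":0.15},{"twist":[0,0,0],"delta_pos":[0.96,0.08,0],"gripper":0.15},{"twist":[0,0,0],"delta_pos":[0.96,0.08,0],"gripper":0.15},{"twist":[0,0,0],"delta_pos":[0.96,0.08,0],"gripper":0.15},{"twist":[0,0,0],"delta_pos":[0.96,0.08,0],"gripper":0.15},{"twist":[0,0,0],"delta_pos":[0.96,0.08,0],"gripper":0.15},{"twist":[0,0,0],"delta_pos":[0.96,0.08,0],"gripper":0.15},{"twist":[0,0,0],"delta_pos":[0.96,0.08,0],"gripper":0.15}]}}

```text
time: 14.67
tcp_pos: [0.6483, 0.0693, 0.1798]
tool_rot: [-0.0, 0.723, 0.691, -0.0]
ft_force: [1.0, 0.6, -0.6]
width: 0.0487
finger_force: 0.0
```

Call:
{"op": "servo_tool", "data": {"steps": [{"twist":[0,0,0],"delta_pos":[0.96,0.08,0],"gripper":0.15},{"twist":[0,0,0],"delta_pos":[0.96,0.03,0],"gripper":0.15},{"twist":[0,0,0],"delta_pos":[0,0,0.95],"gripper":0.15},{"twist":[0,0,0],"delta_pos":[0,0,0.95],"gripper":0.15},{"twist":[0,0,0],"delta_pos":[0,0,0.95],"gripper":0.15},{"twist":[0,0,0],"delta_pos":[0,0,0.95],"gripper":0.15},{"twist":[0,0,0],"delta_pos":[0,0,0.95],"gripper":0.15},{"twist":[0,0,0],"delta_pos":[0,0,0.9],"gripper":0.15},{"twist":[0,0,0],"delta_pos":[0,0,0],"gripper":0.15},{"twist":[0,0,0],"delta_pos":[0,0,0],"gripper":-1}], "newtons": 30}}

```text
time: 15.5
tcp_pos: [0.6524, 0.1158, 0.0378]
tool_rot: [-0.001, 0.723, 0.691, -0.001]
ft_force: [-0.5, 1.0, 0.3]
width: 0.0382
finger_force: 0.0
```

Call:
{"op": "servo_tool", "data": {"steps": [{"twist":[0,0,0],"delta_pos":[0,0,0],"gripper":-1},{"twist":[0,0,0],"delta_pos":[0,0,0],"gripper":-1},{"twist":[0,0,0],"delta_pos":[0,0,0],"gripper":-1},{"twist":[0,0,0],"delta_pos":[0,0,0],"gripper":-1},{"twist":[0,0,0],"delta_pos":[0,0,-0.5],"gripper":-1},{"twist":[0,0,0],"delta_pos":[0,0,-1],"gripper":-1},{"twist":[0,0,0],"delta_pos":[0,0,-1],"gripper":-1},{"twist":[0,0,0],"delta_pos":[0,0,-1],"gripper":-1},{"twist":[0,0,0],"delta_pos":[0,0,-1],"gripper":-1},{"twist":[0,0,0],"delta_pos":[0,0,-0.5],"gripper":-1}]}}

```text
time: 16.33
tcp_pos: [0.6547, 0.1166, 0.1689]
tool_rot: [0.001, 0.723, 0.691, 0.002]
ft_force: [-0.1, 0.5, 0.6]
width: 0.0307
finger_force: 30.2
```

```bash
python3 -c "
from h import *
stf()"
```

```text
t 16.33 F [ -3.9 119.7 168.9] toolx ang 87.37 tilt [0.005 0.001] w 30.7 ff 30.2 ft [-0.1  0.5  0.6]
```

Call:
{"op": "servo_tool", "data": {"steps": [{"twist":[0,0,0],"delta_pos":[0.51,-0.97,0],"gripper":-1},{"twist":[0,0,0],"delta_pos":[0.51,-0.97,0],"gripper":-1},{"twist":[0,0,0],"delta_pos":[0.51,-0.97,0],"gripper":-1},{"twist":[0,0,0],"delta_pos":[0.51,-0.97,0],"gripper":-1},{"twist":[0,0,0],"delta_pos":[0.51,-0.97,0],"gripper":-1},{"twist":[0,0,0],"delta_pos":[0.51,-0.97,0],"gripper":-1},{"twist":[0,0,0],"delta_pos":[0.51,-0.97,0],"gripper":-1},{"twist":[0,0,0],"delta_pos":[0.51,-0.97,0],"gripper":-1},{"twist":[0,0,0],"delta_pos":[0.51,-0.97,0],"gripper":-1},{"twist":[0,0,0],"delta_pos":[0,0,1],"gripper":-1}]}}

```text
time: 17.17
tcp_pos: [0.4382, 0.2454, 0.1431]
tool_rot: [0.0, 0.721, 0.693, 0.003]
ft_force: [0.7, 0.6, -0.0]
width: 0.0306
finger_force: 30.2
```

Call:
{"op": "servo_tool", "data": {"steps": [{"twist":[0,0,0],"delta_pos":[0,0,1],"gripper":-1},{"twist":[0,0,0],"delta_pos":[0,0,1],"gripper":-1},{"twist":[0,0,0],"delta_pos":[0,0,0],"gripper":-1},{"twist":[0,0,0],"delta_pos":[0,0,0],"gripper":0.2},{"twist":[0,0,0],"delta_pos":[0,0,0],"gripper":0.2},{"twist":[0,0,0],"delta_pos":[0,0,0],"gripper":0.2},{"twist":[0,0,0],"delta_pos":[0,0,-1],"gripper":0.15},{"twist":[0,0,0],"delta_pos":[0,0,-1],"gripper":0.15},{"twist":[0,0,0],"delta_pos":[0,0,-1],"gripper":0.15},{"twist":[0,0,0],"delta_pos":[0,0,0],"gripper":0.15}]}}

```text
time: 18.0
tcp_pos: [0.4431, 0.2425, 0.1697]
tool_rot: [0.001, 0.723, 0.691, 0.004]
ft_force: [1.3, 1.3, 1.1]
width: 0.049
finger_force: 0.0
```

```bash
cat > scan.py <<'E'
from h import *
def blobs(c,name):
    f=F(cloud(c)); hsv=cv2.cvtColor(c['frame'],cv2.COLOR_RGB2HSV); h,s,v=[hsv[...,i].astype(int) for i in range(3)]
    m=(h>7)&(h<24)&(s>60)&(v>35)&(f[...,0]>-.31)&(f[...,0]<.03)&(f[...,1]>-.14)&(f[...,1]<.33)&(f[...,2]>.006)&(f[...,2]<.09)
    n,l,st_,_=cv2.connectedComponentsWithStats(cv2.morphologyEx(m.astype(np.uint8),cv2.MORPH_OPEN,np.ones((2,2))))
    for k in range(1,n):
        if st_[k,4]<15: continue
        q=f[l==k]*1000; r=cv2.minAreaRect(q[:,:2].astype(np.float32))
        print(name,'blob',st_[k,4],'px',st_[k,:2]+st_[k,2:4]//2,'F rect c',np.round(r[0],1),np.round(r[1],0),'zmax',np.percentile(q[:,2],98).round(1))
E
python3 - <<'E'
from scan import *
stf(); blobs(cam('top'),'top'); blobs(cam('wrist'),'wrist')
E
```

```text
t 18.0 F [-220.9  236.3  169.7] toolx ang 87.37 tilt [0.008 0.004] w 49.0 ff 0.0 ft [1.3 1.3 1.1]
top blob 100 px [302 188] F rect c [-100.5   30.4] [229.  26.] zmax 43.8
top blob 112 px [353 257] F rect c [-160.9  -69.3] [26. 27.] zmax 30.5
top blob 104 px [292 270] F rect c [-202.8   73.2] [24. 22.] zmax 31.9
top blob 115 px [225 277] F rect c [-229.6  232.7] [27. 25.] zmax 36.0
wrist blob 919 px [308 192] F rect c [-231.   258.8] [33. 97.] zmax 34.0
wrist blob 634 px [335 332] F rect c [-210.8  174.3] [ 33. 271.] zmax 29.6
wrist blob 68 px [530 336] F rect c [-67.7 150.4] [  6. 271.] zmax 222.3
```

Call:
{"op": "servo_tool", "data": {"steps": [{"twist":[0,0,0],"delta_pos":[-0.77,0.97,0],"gripper":0.15},{"twist":[0,0,0],"delta_pos":[-0.77,0.97,0],"gripper":0.15},{"twist":[0,0,0],"delta_pos":[-0.77,0.97,0],"gripper":0.15},{"twist":[0,0,0],"delta_pos":[-0.77,0.97,0],"gripper":0.15},{"twist":[0,0,0],"delta_pos":[-0.77,0.97,0],"gripper":0.15},{"twist":[0,0,0],"delta_pos":[-0.77,0.97,0],"gripper":0.15},{"twist":[0,0,0],"delta_pos":[-0.77,0.97,0],"gripper":0.15},{"twist":[0,0,0],"delta_pos":[-0.77,0.97,0],"gripper":0.15},{"twist":[0,0,0],"delta_pos":[-0.77,0.97,0],"gripper":0.15},{"twist":[0,0,0],"delta_pos":[0,0,0.6],"gripper":0.15}]}}

```text
time: 18.93
tcp_pos: [0.656, 0.0509, 0.15]
tool_rot: [0.003, 0.726, 0.688, 0.001]
ft_force: [0.2, -1.9, 0.7]
width: 0.049
finger_force: 0.0
```

Call:
{"op": "servo_tool", "data": {"steps": [{"twist":[0,0,0],"delta_pos":[0,0,0.95],"gripper":0.15},{"twist":[0,0,0],"delta_pos":[0,0,0.95],"gripper":0.15},{"twist":[0,0,0],"delta_pos":[0,0,0.95],"gripper":0.15},{"twist":[0,0,0],"delta_pos":[0,0,0.95],"gripper":0.15},{"twist":[0,0,0],"delta_pos":[0,0,0.92],"gripper":0.15},{"twist":[0,0,0],"delta_pos":[0,0,0],"gripper":0.15},{"twist":[0,0,0],"delta_pos":[0,0,0],"gripper":-1},{"twist":[0,0,0],"delta_pos":[0,0,0],"gripper":-1},{"twist":[0,0,0],"delta_pos":[0,0,0],"gripper":-1},{"twist":[0,0,0],"delta_pos":[0,0,0],"gripper":-1}]}}

```text
time: 19.77
tcp_pos: [0.6429, 0.0581, 0.0329]
tool_rot: [-0.004, 0.723, 0.691, -0.007]
ft_force: [-32.5, -2.8, 46.4]
width: 0.0315
finger_force: 33.0
```

Call:
{"op": "servo_tool", "data": {"steps": [{"twist":[0,0,0],"delta_pos":[0,0,-0.5],"gripper":-1},{"twist":[0,0,0],"delta_pos":[0,0,-1],"gripper":-1},{"twist":[0,0,0],"delta_pos":[0,0,-1],"gripper":-1},{"twist":[0,0,0],"delta_pos":[0,0,-1],"gripper":-1},{"twist":[0,0,0],"delta_pos":[0,0,-1],"gripper":-1},{"twist":[0,0,0],"delta_pos":[0,0,-0.7],"gripper":-1},{"twist":[0,0,0],"delta_pos":[0.8,-1,0],"gripper":-1},{"twist":[0,0,0],"delta_pos":[0.8,-1,0],"gripper":-1},{"twist":[0,0,0],"delta_pos":[0.8,-1,0],"gripper":-1},{"twist":[0,0,0],"delta_pos":[0.8,-1,0],"gripper":-1}]}}

```text
time: 20.6
tcp_pos: [0.5529, 0.1424, 0.1603]
tool_rot: [-0.0, 0.723, 0.69, -0.0]
ft_force: [-0.1, 0.8, -0.7]
width: 0.0312
finger_force: 29.8
```

```bash
python3 -c "
from h import *
stf()"
```

```text
t 20.6 F [-106.7  141.   160.3] toolx ang 87.33 tilt [-0.001 -0.   ] w 31.2 ff 29.8 ft [-0.1  0.8 -0.7]
```

Call:
{"op": "servo_tool", "data": {"steps": [{"twist":[0,0,0],"delta_pos":[0.6,-0.92,0],"gripper":-1},{"twist":[0,0,0],"delta_pos":[0.6,-0.92,0],"gripper":-1},{"twist":[0,0,0],"delta_pos":[0.6,-0.92,0],"gripper":-1},{"twist":[0,0,0],"delta_pos":[0.6,-0.92,0],"gripper":-1},{"twist":[0,0,0],"delta_pos":[0.6,-0.92,0],"gripper":-1},{"twist":[0,0,0],"delta_pos":[0,0,0.9],"gripper":-1},{"twist":[0,0,0],"delta_pos":[0,0,0.9],"gripper":-1},{"twist":[0,0,0],"delta_pos":[0,0,0.9],"gripper":-1},{"twist":[0,0,0],"delta_pos":[0,0,0],"gripper":0.2},{"twist":[0,0,0],"delta_pos":[0,0,0],"gripper":0.2}]}}

```text
time: 21.43
tcp_pos: [0.442, 0.2218, 0.0926]
tool_rot: [-0.001, 0.723, 0.691, -0.002]
ft_force: [-0.2, 0.8, 0.7]
width: 0.0513
finger_force: 0.0
```

Call:
{"op": "servo_tool", "data": {"steps": [{"twist":[0,0,0],"delta_pos":[0,0,0],"gripper":0.2},{"twist":[0,0,0],"delta_pos":[0,0,-1],"gripper":0.15},{"twist":[0,0,0],"delta_pos":[0,0,-1],"gripper":0.15},{"twist":[0,0,0],"delta_pos":[0,0,-1],"gripper":0.15},{"twist":[0,0,0],"delta_pos":[-0.8,0,0],"gripper":0.15},{"twist":[0,0,0],"delta_pos":[-0.8,0,0],"gripper":0.15},{"twist":[0,0,0],"delta_pos":[-0.8,0,0],"gripper":0.15},{"twist":[0,0,0],"delta_pos":[-0.8,0,0],"gripper":0.15},{"twist":[0,0,0],"delta_pos":[0,0,0],"gripper":0.15},{"twist":[0,0,0],"delta_pos":[0,0,0],"gripper":0.15}]}}

```text
time: 22.27
tcp_pos: [0.4401, 0.1415, 0.1699]
tool_rot: [0.001, 0.724, 0.69, 0.001]
ft_force: [0.5, -0.7, 0.2]
width: 0.0495
finger_force: 0.0
```

```bash
python3 - <<'E'
from scan import *
stf(); blobs(cam('top'),'top'); 
c=cam('wrist'); c['frame'][230:]=0; blobs(c,'wrist')
E
```

```text
t 22.27 F [-219.4  135.3  169.9] toolx ang 87.22 tilt [ 0.002 -0.   ] w 49.5 ff 0.0 ft [ 0.5 -0.7  0.2]
top blob 114 px [353 257] F rect c [-179.6  -51.8] [26. 82.] zmax 31.4
top blob 107 px [292 270] F rect c [-200.3   34.4] [ 24. 105.] zmax 33.7
wrist blob 1210 px [305  76] F rect c [-227.   232.7] [34. 33.] zmax 34.0
wrist blob 1039 px [298 123] F rect c [-235.2  195. ] [34. 32.] zmax 35.9
```

Call:
{"op": "servo_tool", "data": {"steps": [{"twist":[0,0,0],"delta_pos":[-0.82,0.24,0],"gripper":0.15},{"twist":[0,0,0],"delta_pos":[-0.82,0.24,0],"gripper":0.15},{"twist":[0,0,0],"delta_pos":[-0.82,0.24,0],"gripper":0.15},{"twist":[0,0,0],"delta_pos":[0,0,0.95],"gripper":0.15},{"twist":[0,0,0],"delta_pos":[0,0,0.95],"gripper":0.15},{"twist":[0,0,0],"delta_pos":[0,0,0.95],"gripper":0.15},{"twist":[0,0,0],"delta_pos":[0,0,0.95],"gripper":0.15},{"twist":[0,0,0],"delta_pos":[0,0,0.95],"gripper":0.15},{"twist":[0,0,0],"delta_pos":[0,0,0.95],"gripper":0.15},{"twist":[0,0,0],"delta_pos":[0,0,0],"gripper":0.15}]}}

```text
time: 23.2
tcp_pos: [0.4526, 0.0809, 0.023]
tool_rot: [-0.002, 0.722, 0.691, -0.002]
ft_force: [-0.3, -0.1, 0.9]
width: 0.049
finger_force: 0.0
```

Call:
{"op": "servo_tool", "data": {"steps": [{"twist":[0,0,0],"delta_pos":[0,0,0],"gripper":-1},{"twist":[0,0,0],"delta_pos":[0,0,0],"gripper":-1},{"twist":[0,0,0],"delta_pos":[0,0,0],"gripper":-1},{"twist":[0,0,0],"delta_pos":[0,0,0],"gripper":-1},{"twist":[0,0,0],"delta_pos":[0,0,-0.5],"gripper":-1},{"twist":[0,0,0],"delta_pos":[0,0,-1],"gripper":-1},{"twist":[0,0,0],"delta_pos":[0,0,-1],"gripper":-1},{"twist":[0,0,0],"delta_pos":[0,0,-1],"gripper":-1},{"twist":[0,0,0],"delta_pos":[0,0,-1],"gripper":-1},{"twist":[0,0,0],"delta_pos":[0,0,-1],"gripper":-1}]}}

```text
time: 24.03
tcp_pos: [0.4546, 0.08, 0.1658]
tool_rot: [0.001, 0.723, 0.691, 0.001]
ft_force: [-0.3, -0.4, -0.3]
width: 0.0308
finger_force: 29.8
```

```bash
python3 -c "
from h import *
stf()"
```

```text
t 24.03 F [-202.3   74.5  165.8] toolx ang 87.37 tilt [ 0.001 -0.   ] w 30.8 ff 29.8 ft [-0.3 -0.4 -0.3]
```

Call:
{"op": "servo_tool", "data": {"steps": [{"twist":[0,0,0],"delta_pos":[0.9,0,0],"gripper":-1},{"twist":[0,0,0],"delta_pos":[0.9,0,0],"gripper":-1},{"twist":[0,0,0],"delta_pos":[0.9,0,0],"gripper":-1},{"twist":[0,0,0],"delta_pos":[0.9,0,0],"gripper":-1},{"twist":[0,0,0],"delta_pos":[0.9,0,0],"gripper":-1},{"twist":[0,0,0],"delta_pos":[0.9,0,0],"gripper":-1},{"twist":[0,0,0],"delta_pos":[0.9,0,0],"gripper":-1},{"twist":[0,0,0],"delta_pos":[0.9,0,0],"gripper":-1},{"twist":[0,0,0],"delta_pos":[0,0,0.9],"gripper":-1},{"twist":[0,0,0],"delta_pos":[0,0,0.9],"gripper":-1}]}}

```text
time: 24.87
tcp_pos: [0.4637, 0.2623, 0.1202]
tool_rot: [0.0, 0.722, 0.691, 0.003]
ft_force: [0.3, 0.1, -0.8]
width: 0.0308
finger_force: 29.8
```

Call:
{"op": "servo_tool", "data": {"steps": [{"twist":[0,0,0],"delta_pos":[0,0,0.9],"gripper":-1},{"twist":[0,0,0],"delta_pos":[0,0,0],"gripper":0.2},{"twist":[0,0,0],"delta_pos":[0,0,0],"gripper":0.2},{"twist":[0,0,0],"delta_pos":[0,0,0],"gripper":0.2},{"twist":[0,0,0],"delta_pos":[0,0,-0.9],"gripper":0.15},{"twist":[0,0,0],"delta_pos":[0,0,-0.9],"gripper":0.15},{"twist":[0,0,0],"delta_pos":[0,0,-0.9],"gripper":0.15},{"twist":[0,0,0],"delta_pos":[-0.98,0.14,0],"gripper":0.15},{"twist":[0,0,0],"delta_pos":[-0.98,0.14,0],"gripper":0.15},{"twist":[0,0,0],"delta_pos":[-0.98,0.14,0],"gripper":0.15}]}}

```text
time: 25.7
tcp_pos: [0.4708, 0.1858, 0.1661]
tool_rot: [0.001, 0.723, 0.691, 0.002]
ft_force: [-0.3, -0.5, 0.9]
width: 0.0496
finger_force: 0.0
```

Call:
{"op": "servo_tool", "data": {"steps": [{"twist":[0,0,0],"delta_pos":[-0.98,0.14,0],"gripper":0.15},{"twist":[0,0,0],"delta_pos":[-0.98,0.14,0],"gripper":0.15},{"twist":[0,0,0],"delta_pos":[-0.98,0.14,0],"gripper":0.15},{"twist":[0,0,0],"delta_pos":[-0.98,0.14,0],"gripper":0.15},{"twist":[0,0,0],"delta_pos":[-0.98,0.14,0],"gripper":0.15},{"twist":[0,0,0],"delta_pos":[-0.98,0.14,0],"gripper":0.15},{"twist":[0,0,0],"delta_pos":[-0.98,0.14,0],"gripper":0.15},{"twist":[0,0,0],"delta_pos":[-0.98,0.14,0],"gripper":0.15},{"twist":[0,0,0],"delta_pos":[-0.98,0.14,0],"gripper":0.15},{"twist":[0,0,0],"delta_pos":[0,0,0],"gripper":0.15}]}}

```text
time: 26.53
tcp_pos: [0.4922, -0.0413, 0.1652]
tool_rot: [0.002, 0.725, 0.688, -0.0]
ft_force: [0.3, -0.1, -0.4]
width: 0.0491
finger_force: 0.0
```

```bash
python3 - <<'E'
from scan import *
stf(); blobs(cam('top'),'top'); 
E
```

```text
t 26.53 F [-159.4  -45.1  165.2] toolx ang 87.0 tilt [ 0.003 -0.003] w 49.1 ff 0.0 ft [ 0.3 -0.1 -0.4]
top blob 118 px [216 263] F rect c [-197.7  257.6] [23. 27.] zmax 37.8
top blob 121 px [225 277] F rect c [-220.6  113.2] [ 26. 265.] zmax 36.4
top blob 114 px [240 281] F rect c [-227.7   94. ] [ 27. 228.] zmax 38.5
```

Call:
{"op": "servo_tool", "data": {"steps": [{"twist":[0,0,0],"delta_pos":[-0.9,0.02,0],"gripper":0.15},{"twist":[0,0,0],"delta_pos":[0,0,0.95],"gripper":0.15},{"twist":[0,0,0],"delta_pos":[0,0,0.95],"gripper":0.15},{"twist":[0,0,0],"delta_pos":[0,0,0.95],"gripper":0.15},{"twist":[0,0,0],"delta_pos":[0,0,0.95],"gripper":0.15},{"twist":[0,0,0],"delta_pos":[0,0,0.95],"gripper":0.15},{"twist":[0,0,0],"delta_pos":[0,0,0.9],"gripper":0.15},{"twist":[0,0,0],"delta_pos":[0,0,0],"gripper":0.15},{"twist":[0,0,0],"delta_pos":[0,0,0],"gripper":-1},{"twist":[0,0,0],"delta_pos":[0,0,0],"gripper":-1}]}}

```text
time: 27.42
tcp_pos: [0.4919, -0.0576, 0.024]
tool_rot: [0.001, 0.723, 0.691, 0.001]
ft_force: [0.2, -0.4, -0.0]
width: 0.0312
finger_force: 29.7
```

Call:
{"op": "servo_tool", "data": {"steps": [{"twist":[0,0,0],"delta_pos":[0,0,0],"gripper":-1},{"twist":[0,0,0],"delta_pos":[0,0,0],"gripper":-1},{"twist":[0,0,0],"delta_pos":[0,0,-0.6],"gripper":-1},{"twist":[0,0,0],"delta_pos":[0,0,-1],"gripper":-1},{"twist":[0,0,0],"delta_pos":[0,0,-1],"gripper":-1},{"twist":[0,0,0],"delta_pos":[0,0,-1],"gripper":-1},{"twist":[0,0,0],"delta_pos":[0,0,-1],"gripper":-1},{"twist":[0,0,0],"delta_pos":[0,0,-1],"gripper":-1},{"twist":[0,0,0],"delta_pos":[0,0,0],"gripper":-1},{"twist":[0,0,0],"delta_pos":[0,0,0],"gripper":-1}]}}

```text
time: 28.25
tcp_pos: [0.4918, -0.0586, 0.1644]
tool_rot: [0.002, 0.723, 0.69, 0.001]
ft_force: [-0.2, -0.4, -0.9]
width: 0.0308
finger_force: 29.8
```

```bash
python3 -c "
from h import *
stf()"
```

```text
t 28.25 F [-159.   -62.4  164.4] toolx ang 87.33 tilt [ 0.004 -0.001] w 30.8 ff 29.8 ft [-0.2 -0.4 -0.9]
```

Call:
{"op": "servo_tool", "data": {"steps": [{"twist":[0,0,0],"delta_pos":[0.96,-0.22,0],"gripper":-1},{"twist":[0,0,0],"delta_pos":[0.96,-0.22,0],"gripper":-1},{"twist":[0,0,0],"delta_pos":[0.96,-0.22,0],"gripper":-1},{"twist":[0,0,0],"delta_pos":[0.96,-0.22,0],"gripper":-1},{"twist":[0,0,0],"delta_pos":[0.96,-0.22,0],"gripper":-1},{"twist":[0,0,0],"delta_pos":[0.96,-0.22,0],"gripper":-1},{"twist":[0,0,0],"delta_pos":[0.96,-0.22,0],"gripper":-1},{"twist":[0,0,0],"delta_pos":[0.96,-0.22,0],"gripper":-1},{"twist":[0,0,0],"delta_pos":[0.96,-0.22,0],"gripper":-1},{"twist":[0,0,0],"delta_pos":[0.96,-0.22,0],"gripper":-1}]}}

```text
time: 29.08
tcp_pos: [0.4459, 0.1847, 0.1615]
tool_rot: [-0.0, 0.723, 0.691, -0.001]
ft_force: [0.3, 0.6, 0.5]
width: 0.031
finger_force: 29.8
```

Call:
{"op": "servo_tool", "data": {"steps": [{"twist":[0,0,0],"delta_pos":[0.96,-0.22,0],"gripper":-1},{"twist":[0,0,0],"delta_pos":[0.96,-0.22,0],"gripper":-1},{"twist":[0,0,0],"delta_pos":[0.96,-0.22,0],"gripper":-1},{"twist":[0,0,0],"delta_pos":[0.9,-0.22,0],"gripper":-1},{"twist":[0,0,0],"delta_pos":[0,0,0.9],"gripper":-1},{"twist":[0,0,0],"delta_pos":[0,0,0.9],"gripper":-1},{"twist":[0,0,0],"delta_pos":[0,0,0.8],"gripper":-1},{"twist":[0,0,0],"delta_pos":[0,0,0],"gripper":0.2},{"twist":[0,0,0],"delta_pos":[0,0,0],"gripper":0.2},{"twist":[0,0,0],"delta_pos":[0,0,0],"gripper":0.2}]}}

```text
time: 29.92
tcp_pos: [0.4292, 0.2797, 0.0978]
tool_rot: [-0.0, 0.723, 0.691, 0.0]
ft_force: [0.4, 0.0, 0.0]
width: 0.0514
finger_force: 0.0
```

Call:
{"op": "servo_tool", "data": {"steps": [{"twist":[0,0,0],"delta_pos":[0,0,-1],"gripper":0},{"twist":[0,0,0],"delta_pos":[0,0,-1],"gripper":0},{"twist":[0,0,0],"delta_pos":[0,0,-1],"gripper":0},{"twist":[0,0,0],"delta_pos":[-1,0,0],"gripper":0},{"twist":[0,0,0],"delta_pos":[-1,0,0],"gripper":0},{"twist":[0,0,0],"delta_pos":[-1,0,0],"gripper":0},{"twist":[0,0,0],"delta_pos":[-1,0,0],"gripper":0},{"twist":[0,0,0],"delta_pos":[-1,0,0],"gripper":0},{"twist":[0,0,0],"delta_pos":[-1,0,0],"gripper":0},{"twist":[0,0,0],"delta_pos":[-1,0,0],"gripper":0}]}}

```text
time: 30.75
tcp_pos: [0.4215, 0.1036, 0.1738]
tool_rot: [0.001, 0.723, 0.691, 0.001]
ft_force: [1.3, 0.4, -0.0]
width: 0.0432
finger_force: 0.0
```

```bash
python3 - <<'E'
from scan import *
stf(); c=cam('top'); save(c,'t4'); blobs(c,'top'); 
f=F(cloud(c))
cv2.imwrite('pics/t4c.png',cv2.resize(c['frame'][160:320,165:495,::-1],None,fx=2.4,fy=2.4,interpolation=cv2.INTER_CUBIC))
for (u,v) in ((417,263),(416,293),(456,293)):
    m=np.zeros(f.shape[:2],bool); m[v-16:v+16,u-16:u+16]=1
    for a,b in((.0245,.036),(.0065,.013)):
        q=f[m&(f[...,2]>a)&(f[...,2]<b)]*1000; print(len(q), q.mean(0).round(1) if len(q) else 0)
E
```

```text
t 30.75 F [-236.3   96.6  173.8] toolx ang 87.36 tilt [ 0.003 -0.   ] w 43.2 ff 0.0 ft [ 1.3  0.4 -0. ]
top blob 122 px [216 263] F rect c [-198.9  257.5] [23. 30.] zmax 38.3
top blob 39 px [204 286] F rect c [-246.6  218. ] [ 22. 136.] zmax 539.3
59 [-163.4 -223.8   29.9]
394 [-167.3 -225.     8.9]
51 [-248.8 -218.1   29.7]
355 [-244.5 -220.6    9. ]
68 [-238.9 -319.9   29.6]
330 [-231.1 -320.7    9.1]
```

View pics/t4c.png

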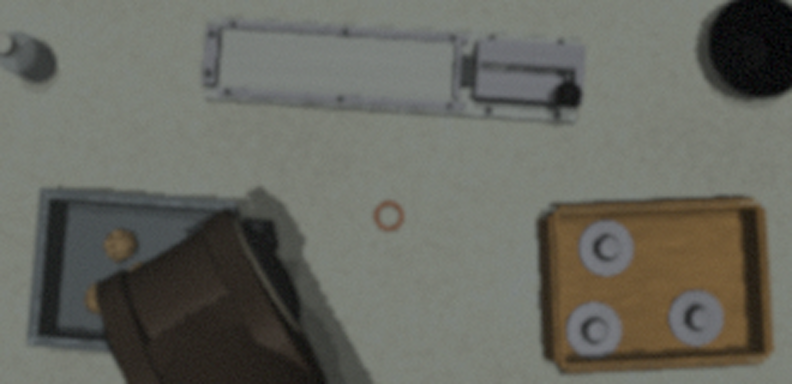

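Call:
{"op": "servo_tool", "data": {"steps": [{"twist":[0,0,0],"delta_pos":[-0.96,0.14,-0.2],"gripper":0},{"twist":[0,0,0],"delta_pos":[-0.96,0.14,-0.2],"gripper":0},{"twist":[0,0,0],"delta_pos":[-0.96,0.14,-0.2],"gripper":0},{"twist":[0,0,0],"delta_pos":[-0.96,0.14,-0.2],"gripper":0},{"twist":[0,0,0],"delta_pos":[-0.96,0.14,-0.2],"gripper":0},{"twist":[0,0,0],"delta_pos":[-0.96,0.14,-0.2],"gripper":0},{"twist":[0,0,0],"delta_pos":[-0.96,0.14,-0.2],"gripper":0},{"twist":[0,0,0],"delta_pos":[-0.96,0.14,-0.2],"gripper":0},{"twist":[0,0,0],"delta_pos":[-0.96,0.14,-0.2],"gripper":0},{"twist":[0,0,0],"delta_pos":[-0.96,0.14,-0.2],"gripper":0}]}}

```text
time: 31.63
tcp_pos: [0.4455, -0.1379, 0.2241]
tool_rot: [0.001, 0.723, 0.691, 0.0]
ft_force: [0.8, 0.2, 0.3]
width: 0.0426
finger_force: 0.0
```

Call:
{"op": "servo_tool", "data": {"steps": [{"twist":[0,0,0],"delta_pos":[-0.96,0.14,-0.2],"gripper":-0.3},{"twist":[0,0,0],"delta_pos":[-0.96,0.14,-0.2],"gripper":-0.3},{"twist":[0,0,0],"delta_pos":[-0.96,0.14,-0.2],"gripper":-0.3},{"twist":[0,0,0],"delta_pos":[-0.96,0.14,-0.2],"gripper":-0.3},{"twist":[0,0,0],"delta_pos":[-0.96,0.14,-0.2],"gripper":-0.3},{"twist":[0,0,1],"delta_pos":[0,0,0],"gripper":-0.3},{"twist":[0,0,1],"delta_pos":[0,0,0],"gripper":-0.3},{"twist":[0,0,1],"delta_pos":[0,0,0],"gripper":-0.3},{"twist":[0,0,1],"delta_pos":[0,0,0],"gripper":-0.3},{"twist":[0,0,1],"delta_pos":[0,0,0],"gripper":-0.3}]}}

```text
time: 32.47
tcp_pos: [0.4575, -0.2574, 0.2488]
tool_rot: [0.001, 0.833, 0.553, 0.001]
ft_force: [-0.9, -0.2, 0.4]
width: 0.0299
finger_force: 0.0
```

Call:
{"op": "servo_tool", "data": {"steps": [{"twist":[0,0,1],"delta_pos":[0,0,0],"gripper":-0.3},{"twist":[0,0,1],"delta_pos":[0,0,0],"gripper":-0.3},{"twist":[0,0,1],"delta_pos":[0,0,0],"gripper":-0.3},{"twist":[0,0,1],"delta_pos":[0,0,0],"gripper":-0.3},{"twist":[0,0,1],"delta_pos":[0,0,0],"gripper":-0.3},{"twist":[0,0,1],"delta_pos":[0,0,0],"gripper":-0.3},{"twist":[0,0,1],"delta_pos":[0,0,0],"gripper":-0.3},{"twist":[0,0,1],"delta_pos":[0,0,0],"gripper":-0.3},{"twist":[0,0,1],"delta_pos":[0,0,0],"gripper":-0.3},{"twist":[0,0,1],"delta_pos":[0,0,0],"gripper":-0.3}]}}

```text
time: 33.3
tcp_pos: [0.4575, -0.2573, 0.2489]
tool_rot: [0.001, 0.972, 0.235, 0.001]
ft_force: [-0.6, 0.5, 0.1]
width: 0.0296
finger_force: 0.0
```

Call:
{"op": "servo_tool", "data": {"steps": [{"twist":[0,0,1],"delta_pos":[0,0,0],"gripper":-0.3},{"twist":[0,0,1],"delta_pos":[0,0,0],"gripper":-0.3},{"twist":[0,0,1],"delta_pos":[0,0,0],"gripper":-0.3},{"twist":[0,0,1],"delta_pos":[0,0,0],"gripper":-0.3},{"twist":[0,0,1],"delta_pos":[0,0,0],"gripper":-0.3},{"twist":[0,0,1],"delta_pos":[0,0,0],"gripper":-0.3},{"twist":[0,0,1],"delta_pos":[0,0,0],"gripper":-0.3},{"twist":[0,0,0.47],"delta_pos":[0,0,0],"gripper":-0.3},{"twist":[0,0,0],"delta_pos":[0,0,0],"gripper":-0.3},{"twist":[0,0,0],"delta_pos":[0,0,0],"gripper":-0.3}]}}

```text
time: 34.13
tcp_pos: [0.4574, -0.2573, 0.2484]
tool_rot: [0.0, 1.0, -0.021, 0.001]
ft_force: [-0.1, -0.7, -0.4]
width: 0.0297
finger_force: 0.0
```

```bash
cat > yk.py <<'E'
from scan import *
def yokes(c,name,box=(-.29,-.11,-.39,-.16),top=(.026,.034)):
    f=F(cloud(c)); fr=c['frame'].astype(int); m=(f[...,0]>box[0])&(f[...,0]<box[1])&(f[...,1]>box[2])&(f[...,1]<box[3])&(f[...,2]>top[0])&(f[...,2]<top[1])&(fr[...,0]-fr[...,2]<35)
    n,l,s,_=cv2.connectedComponentsWithStats(m.astype(np.uint8))
    for k in range(1,n):
        if s[k,4]<40: continue
        q=(f[l==k]*1000).astype(np.float32); (r,rad)=cv2.minEnclosingCircle(q[:,:2]); print(name,s[k,4],'px',s[k,:2]+s[k,2:4]//2,'F mean',q.mean(0).round(1),'circ',np.round(r,1),round(rad,1),'size',np.ptp(q[:,:2],axis=0).round(1))
E
python3 - <<'E'
from yk import *
stf(); blobs(cam('top'),'top'); c=cam('wrist'); save(c,'w5'); yokes(c,'w')
E
```

```text
t 34.13 F [-184.7 -262.4  248.4] toolx ang -2.42 tilt [ 0.002 -0.001] w 29.7 ff 0.0 ft [-0.1 -0.7 -0.4]
top blob 120 px [216 263] F rect c [-197.8  257.1] [26. 25.] zmax 38.2
top blob 124 px [225 277] F rect c [-229.4  232.8] [27. 25.] zmax 34.0
top blob 114 px [240 281] F rect c [-236.7  193.7] [24. 27.] zmax 37.3
top blob 114 px [208 285] F rect c [-252.6  270.8] [24. 29.] zmax 38.8Traceback (most recent call last):
  File "<stdin>", line 2, in <module>
  File "yk.py", line 7, in yokes
    q=(f[l==k]*1000).astype(np.float32); (r,rad)=cv2.minEnclosingCircle(q[:,:2]); print(name,s[k,4],'px',s[k,:2]+s[k,2:4]//2,'F mean',q.mean(0).round(1),'circ',np.round(r,1),round(rad,1),'size',np.ptp(q[:,:2],axis=0).round(1))
                                                 ~~~~~~~~~~~~~~~~~~~~~~^^^^^^^^^
cv2.error: OpenCV(4.12.0) /io/opencv/modules/imgproc/src/shapedescr.cpp:201: error: (-215:Assertion failed) count >= 0 && (depth == CV_32F || depth == CV_32S) in function 'minEnclosingCircle'
```

View pics/w5.png

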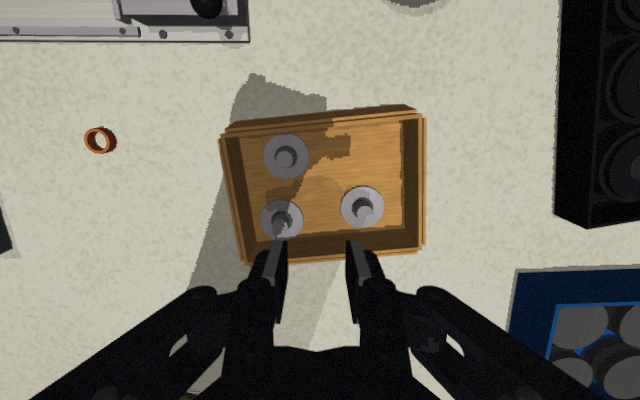

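All four balls are in the bin. The carton yokes are at (286,156), (281,218) and (362,206).

```bash
sed -i 's/q=(f\[l==k\]\*1000).astype(np.float32)/q=(f[l==k]*1000).astype(np.float32)/; s/minEnclosingCircle(q\[:,:2\])/minEnclosingCircle(np.ascontiguousarray(q[:,:2]))/; s/<35)/<60)/' yk.py
python3 - <<'E'
from yk import *
stf(); c=cam('wrist'); yokes(c,'w'); 
yokes(c,'flange',top=(.0065,.0115))
E
```

```text
t 34.23 F [-184.9 -262.5  248. ] toolx ang -2.43 tilt [ 0.001 -0.   ] w 29.8 ff 0.0 ft [-0.3  0.9 -0.1]
w 57 px [351 111] F mean [-115.1 -300.4   29.9] circ [-115. -301.] 26.4 size [ 6.2 52.4]
w 65 px [297 117] F mean [-120.9 -243.    30.1] circ [-120.9 -241.9] 30.9 size [ 5.5 61.6]
w 374 px [386 180] F mean [-217.4 -362.5   30.1] circ [-195.8 -341.2] 76.3 size [145.   61.8]
w 43 px [249 122] F mean [-126.2 -189.6   30.3] circ [-126.2 -189.9] 19.6 size [ 4.2 39.1]
w 258 px [251 194] F mean [-220.6 -179.7   30. ] circ [-211.6 -187.1] 70.9 size [138.8  35.8]
w 237 px [284 159] F mean [-167.1 -226.8   29.6] circ [-167.2 -227. ] 9.9 size [19.2 18.4]
w 208 px [365 212] F mean [-231.2 -321.2   29.4] circ [-231.8 -321.2] 10.0 size [19.6 18.1]
w 199 px [280 226] F mean [-249.  -219.    29.4] circ [-249.4 -219. ] 10.2 size [19.4 18.4]
w 166 px [317 245] F mean [-273.5 -263.5   30.1] circ [-273.4 -263.5] 35.6 size [ 7.5 70.9]
flange 1384 px [286 156] F mean [-166.3 -227.2    8.8] circ [-167.1 -226.8] 27.9 size [54.6 55.4]
flange 44 px [244 174] F mean [-188.6 -174.7    9. ] circ [-189.  -174.8] 24.5 size [48.7  5.2]
flange 61 px [405 181] F mean [-199.7 -372.8    8.9] circ [-199.2 -372.7] 33.5 size [66.7  7.2]
flange 1163 px [363 207] F mean [-230.  -320.6    8.8] circ [-232.2 -321.4] 28.0 size [55.3 54.7]
flange 1297 px [334 220] F mean [-250.7 -232.     8.7] circ [-252.3 -285.8] 93.6 size [ 55.9 186.8]
flange 40 px [263 237] F mean [-277.9 -190.4    8.7] circ [-272.4 -193.9] 13.4 size [16.  22.8]
```

Call:
{"op": "servo_tool", "data": {"steps": [{"twist":[0,0,0],"delta_pos":[0.36,-0.71,0],"gripper":-0.3},{"twist":[0,0,0],"delta_pos":[0.35,-0.71,0],"gripper":-0.3},{"twist":[0,0,0],"delta_pos":[0,0,0.96],"gripper":-0.3},{"twist":[0,0,0],"delta_pos":[0,0,0.96],"gripper":-0.3},{"twist":[0,0,0],"delta_pos":[0,0,0.96],"gripper":-0.3},{"twist":[0,0,0],"delta_pos":[0,0,0.96],"gripper":-0.3},{"twist":[0,0,0],"delta_pos":[0,0,0.96],"gripper":-0.3},{"twist":[0,0,0],"delta_pos":[0,0,0.96],"gripper":-0.3},{"twist":[0,0,0],"delta_pos":[0,0,0.96],"gripper":-0.3},{"twist":[0,0,0],"delta_pos":[0,0,0],"gripper":-0.3}]}}

```text
time: 35.12
tcp_pos: [0.4739, -0.2218, 0.0755]
tool_rot: [-0.001, 1.0, -0.022, -0.003]
ft_force: [-0.0, 0.3, 0.9]
width: 0.0298
finger_force: 0.0
```

```bash
python3 -c "
from h import *
stf()"
```

```text
t 35.12 F [-169.8 -226.2   75.5] toolx ang -2.47 tilt [-0.006  0.003] w 29.8 ff 0.0 ft [-0.   0.3  0.9]
```

Call:
{"op": "servo_tool", "data": {"steps": [{"twist":[0,0,0],"delta_pos":[0.04,0,0.7],"gripper":-0.3},{"twist":[0,0,0],"delta_pos":[0,0,0.7],"gripper":-0.3},{"twist":[0,0,0],"delta_pos":[0,0,0.4],"gripper":-0.3},{"twist":[0,0,0],"delta_pos":[0,0,0],"gripper":-0.3},{"twist":[0,0,0],"delta_pos":[0,0,0],"gripper":-0.3},{"twist":[0,0,0],"delta_pos":[0,0,0],"gripper":-1},{"twist":[0,0,0],"delta_pos":[0,0,0],"gripper":-1},{"twist":[0,0,0],"delta_pos":[0,0,0],"gripper":-1},{"twist":[0,0,0],"delta_pos":[0,0,0],"gripper":-1},{"twist":[0,0,0],"delta_pos":[0,0,0],"gripper":-1}], "newtons": 60}}

```text
time: 35.95
tcp_pos: [0.4781, -0.2231, 0.0357]
tool_rot: [0.0, 1.0, -0.022, 0.001]
ft_force: [-1.6, 0.6, 6.6]
width: 0.017
finger_force: 58.8
```

```bash
python3 -c "
from h import *
stf()"
```

```text
t 35.95 F [-165.6 -227.3   35.7] toolx ang -2.51 tilt [ 0.002 -0.001] w 17.0 ff 58.8 ft [-1.6  0.6  6.6]
```

Call:
{"op": "servo_tool", "data": {"steps": [{"twist":[0,0,0],"delta_pos":[0,0,-0.6],"gripper":-1},{"twist":[0,0,0],"delta_pos":[0,0,-1],"gripper":-1},{"twist":[0,0,0],"delta_pos":[0,0,-1],"gripper":-1},{"twist":[0,0,0],"delta_pos":[0,0,-1],"gripper":-1},{"twist":[0,0,0],"delta_pos":[0,0,-1],"gripper":-1},{"twist":[0,0,0],"delta_pos":[0,0,-1],"gripper":-1},{"twist":[0,0,0],"delta_pos":[0.4,-0.8,0],"gripper":-1},{"twist":[0,0,0],"delta_pos":[0.4,-0.9,0],"gripper":-1},{"twist":[0,0,0],"delta_pos":[0.4,-0.9,0],"gripper":-1},{"twist":[0,0,0],"delta_pos":[0.4,-0.9,0],"gripper":-1}]}}

```text
time: 36.78
tcp_pos: [0.5215, -0.1364, 0.1751]
tool_rot: [0.0, 1.0, -0.022, 0.001]
ft_force: [1.5, -0.4, -2.0]
width: 0.0169
finger_force: 58.7
```

Call:
{"op": "servo_tool", "data": {"steps": [{"twist":[0,0,0],"delta_pos":[0.5,-1,0],"gripper":-1},{"twist":[0,0,0],"delta_pos":[0.5,-1,0],"gripper":-1},{"twist":[0,0,0],"delta_pos":[0.5,-1,0],"gripper":-1},{"twist":[0,0,0],"delta_pos":[0.5,-1,0],"gripper":-1},{"twist":[0,0,0],"delta_pos":[0.5,-1,0],"gripper":-1},{"twist":[0,0,0],"delta_pos":[0.5,-1,0],"gripper":-1},{"twist":[0,0,0],"delta_pos":[0.5,-1,0],"gripper":-1},{"twist":[0,0,0],"delta_pos":[0.5,-1,0],"gripper":-1},{"twist":[0,0,0],"delta_pos":[0.5,-1,0],"gripper":-1},{"twist":[0,0,0],"delta_pos":[0.5,-1,0],"gripper":-1}]}}

```text
time: 37.62
tcp_pos: [0.6574, 0.1082, 0.1747]
tool_rot: [0.0, 1.0, -0.022, 0.0]
ft_force: [-0.2, -0.6, -1.7]
width: 0.017
finger_force: 58.7
```

Call:
{"op": "servo_tool", "data": {"steps": [{"twist":[0,0,0],"delta_pos":[0.1,-0.8,0],"gripper":-1},{"twist":[0,0,0],"delta_pos":[0,-0.3,0],"gripper":-1},{"twist":[0,0,0],"delta_pos":[0,0,0],"gripper":-1},{"twist":[0,0,0],"delta_pos":[0,0,0],"gripper":-1},{"twist":[0,0,0],"delta_pos":[0,0,0],"gripper":-1},{"twist":[0,0,0],"delta_pos":[0,0,0],"gripper":-1},{"twist":[0,0,0],"delta_pos":[0,0,0],"gripper":-1},{"twist":[0,0,0],"delta_pos":[0,0,0],"gripper":-1},{"twist":[0,0,0],"delta_pos":[0,0,0],"gripper":-1},{"twist":[0,0,0],"delta_pos":[0,0,0],"gripper":-1}]}}

```text
time: 38.45
tcp_pos: [0.6607, 0.1341, 0.1744]
tool_rot: [0.0, 1.0, -0.022, 0.0]
ft_force: [-0.1, -0.7, -1.3]
width: 0.0172
finger_force: 58.8
```

```bash
python3 - <<'E'
from h import *
stf(); c=cam('wrist'); save(c,'w6'); f=F(cloud(c)); o=get_obs()
q=f*1000; t=F(o['tcp_pos'])*1000
# flange points of held yoke
m=(abs(q[...,0]-t[0])<35)&(abs(q[...,1]-t[1])<40)&(q[...,2]<t[2]-20)&(q[...,2]>t[2]-40)
p=q[m]; print('flange pts',len(p),p.mean(0) if len(p) else '', np.percentile(p,[1,99],axis=0).round(1) if len(p) else '')
E
```

```text
t 38.45 F [  1.3 137.5 174.4] toolx ang -2.54 tilt [ 0. -0.] w 17.2 ff 58.8 ft [-0.1 -0.7 -1.3]
flange pts 3615 [ 10.90931755 136.70960877 147.35567237] [[-26.9 110.4 143.8]
 [ 26.7 163.  152.8]]
```

View pics/w6.png

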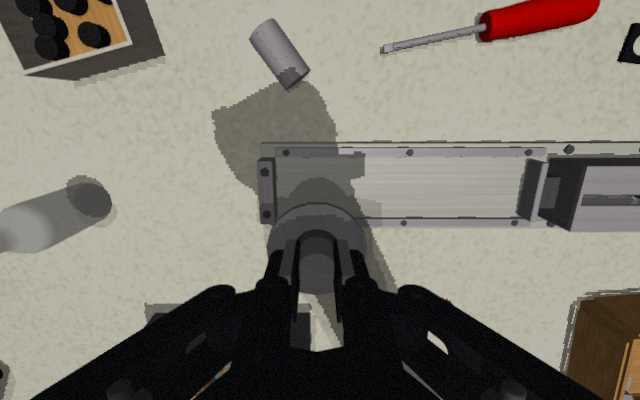

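The yoke is held upright over the stop end and the bed is empty, with the bottle clear at (90,195). I'll lower it.

Call:
{"op": "servo_tool", "data": {"steps": [{"twist":[0,0,0],"delta_pos":[0.02,0,0.9],"gripper":-1},{"twist":[0,0,0],"delta_pos":[0,0,0.9],"gripper":-1},{"twist":[0,0,0],"delta_pos":[0,0,0.9],"gripper":-1},{"twist":[0,0,0],"delta_pos":[0,0,0.9],"gripper":-1},{"twist":[0,0,0],"delta_pos":[0,0,0.7],"gripper":-1},{"twist":[0,0,0],"delta_pos":[0,0,0.4],"gripper":-1},{"twist":[0,0,0],"delta_pos":[0,0,0.2],"gripper":-1},{"twist":[0,0,0],"delta_pos":[0,0,0.16],"gripper":-1},{"twist":[0,0,0],"delta_pos":[0,0,0.08],"gripper":-1},{"twist":[0,0,0],"delta_pos":[0,0,0],"gripper":-1}]}}

```text
time: 39.33
tcp_pos: [0.6616, 0.1346, 0.0464]
tool_rot: [-0.0, 1.0, -0.022, 0.0]
ft_force: [0.1, 0.5, -1.4]
width: 0.0171
finger_force: 58.8
```

```bash
python3 -c "
from h import *
stf()"
```

```text
t 39.33 F [  2.2 138.1  46.4] toolx ang -2.51 tilt [0.001 0.   ] w 17.1 ff 58.8 ft [ 0.1  0.5 -1.4]
```

Call:
{"op": "servo_tool", "data": {"steps": [{"twist":[0,0,0],"delta_pos":[0,0,0.08],"gripper":-1},{"twist":[0,0,0],"delta_pos":[0,0,0],"gripper":-1},{"twist":[0,0,0],"delta_pos":[0,0,0],"gripper":-0.35},{"twist":[0,0,0],"delta_pos":[0,0,0],"gripper":-0.3},{"twist":[0,0,0],"delta_pos":[0,0,0],"gripper":-0.3},{"twist":[0,0,0],"delta_pos":[0,0,-0.4],"gripper":-0.3},{"twist":[0,0,0],"delta_pos":[0,0,-0.8],"gripper":-0.3},{"twist":[0,0,0],"delta_pos":[0,0,-1],"gripper":-0.3},{"twist":[0,0,0],"delta_pos":[0,0,-1],"gripper":-0.3},{"twist":[0,0,0],"delta_pos":[-1,0,-1],"gripper":-0.3}]}}

```text
time: 40.17
tcp_pos: [0.6393, 0.1348, 0.1507]
tool_rot: [-0.0, 1.0, -0.023, 0.002]
ft_force: [-0.1, 0.2, 1.3]
width: 0.0297
finger_force: 0.0
```

Call:
{"op": "servo_tool", "data": {"steps": [{"twist":[0,0,0],"delta_pos":[-1,1,-1],"gripper":-0.3},{"twist":[0,0,0],"delta_pos":[-1,1,-1],"gripper":-0.3},{"twist":[0,0,0],"delta_pos":[-1,1,-1],"gripper":-0.3},{"twist":[0,0,0],"delta_pos":[-0.9,1,0],"gripper":-0.3},{"twist":[0,0,0],"delta_pos":[-0.9,1,0],"gripper":-0.3},{"twist":[0,0,0],"delta_pos":[-0.9,1,0],"gripper":-0.3},{"twist":[0,0,0],"delta_pos":[0,0,0],"gripper":-0.3},{"twist":[0,0,0],"delta_pos":[0,0,0],"gripper":-0.3},{"twist":[0,0,0],"delta_pos":[0,0,0],"gripper":-0.3},{"twist":[0,0,0],"delta_pos":[0,0,0],"gripper":-0.3}]}}

```text
time: 41.0
tcp_pos: [0.4911, -0.0043, 0.2215]
tool_rot: [-0.0, 1.0, -0.021, 0.001]
ft_force: [0.6, 0.3, -0.1]
width: 0.03
finger_force: 0.0
```

```bash
python3 - <<'E'
from yk import *
from knob import knob
stf(); c=cam('wrist'); save(c,'w7')
B=(-.03,.03,-.05,.17)
yokes(c,'pole',B,(.033,.043)); yokes(c,'flange',B,(.0145,.0205))
f=F(cloud(c))
for s,lo,hi in((-1,-.045,-.026),(1,.026,.045)):
  for a,b in((0,.05),(.05,.1)):
    q=f[(f[...,0]>lo)&(f[...,0]<hi)&(f[...,1]>a)&(f[...,1]<b)]
    r=q[(q[:,2]>.0155)&(q[:,2]<.02)]; print('rail',s,a,np.percentile(r[:,0]*1000,[3,50,97]).round(1),len(r))
knob()
E
```

```text
t 41.0 F [-162.1   -8.1  221.5] toolx ang -2.44 tilt [0.001 0.001] w 30.0 ff 0.0 ft [ 0.6  0.3 -0.1]
pole 353 px [153   9] F mean [ -3.4 135.9  37.4] circ [ -0.4 137. ] 10.3 size [13.5 20. ]
flange 1602 px [164  22] F mean [-10.  135.   17.1] circ [ -0.4 137.3] 28.1 size [37.  55.6]
rail -1 0 [-38.9 -35.2 -31.6] 429
rail -1 0.05 [-38.9 -35.3 -31. ] 448Traceback (most recent call last):
  File "<stdin>", line 10, in <module>
    return _quantile_unchecked(
        a, q, axis, out, overwrite_input, method, keepdims, weights)
    return _ureduce(a,
                    func=_quantile_ureduce_func,
    ...<5 lines>...
                    overwrite_input=overwrite_input,
                    method=method)
    r = func(a, **kwargs)
    result = _quantile(arr,
                       quantiles=q,
    ...<2 lines>...
                       out=out,
                       weights=wgt)
    slices_having_nans = np.isnan(arr[-1, ...])
                                  ~~~^^^^^^^^^
IndexError: index -1 is out of bounds for axis 0 with size 0
```

Call:
{"op": "servo_tool", "data": {"steps": [{"twist":[0,0,0],"delta_pos":[-0.22,0.96,0],"gripper":-0.3},{"twist":[0,0,0],"delta_pos":[-0.22,0.96,0],"gripper":-0.3},{"twist":[0,0,0],"delta_pos":[-0.22,0.96,0],"gripper":-0.3},{"twist":[0,0,0],"delta_pos":[-0.22,0.96,0],"gripper":-0.3},{"twist":[0,0,0],"delta_pos":[-0.22,0.96,0],"gripper":-0.3},{"twist":[0,0,0],"delta_pos":[-0.22,0.96,0],"gripper":-0.3},{"twist":[0,0,0],"delta_pos":[-0.22,0.96,0],"gripper":-0.3},{"twist":[0,0,0],"delta_pos":[-0.22,0.96,0],"gripper":-0.3},{"twist":[0,0,0],"delta_pos":[-0.22,0.96,0],"gripper":-0.3},{"twist":[0,0,0],"delta_pos":[-0.22,0.96,0],"gripper":-0.3}]}}

```text
time: 41.88
tcp_pos: [0.4253, -0.2431, 0.2208]
tool_rot: [-0.0, 1.0, -0.021, -0.0]
ft_force: [-0.8, -0.0, -0.3]
width: 0.0297
finger_force: 0.0
```

Call:
{"op": "servo_tool", "data": {"steps": [{"twist":[0,0,0],"delta_pos":[-0.2,0.96,0],"gripper":-0.3},{"twist":[0,0,0],"delta_pos":[-0.2,0.96,0],"gripper":-0.3},{"twist":[0,0,0],"delta_pos":[-0.2,0.96,0],"gripper":-0.3},{"twist":[0,0,0],"delta_pos":[0,0,0.9],"gripper":-0.3},{"twist":[0,0,0],"delta_pos":[0,0,0.9],"gripper":-0.3},{"twist":[0,0,0],"delta_pos":[0,0,0.9],"gripper":-0.3},{"twist":[0,0,0],"delta_pos":[0,0,0.9],"gripper":-0.3},{"twist":[0,0,0],"delta_pos":[0,0,0.9],"gripper":-0.3},{"twist":[0,0,0],"delta_pos":[0,0,0],"gripper":-0.3},{"twist":[0,0,0],"delta_pos":[0,0,0],"gripper":-0.3}]}}

```text
time: 42.72
tcp_pos: [0.4068, -0.313, 0.1075]
tool_rot: [-0.001, 1.0, -0.021, -0.001]
ft_force: [0.2, 0.3, 1.0]
width: 0.0299
finger_force: 0.0
```

```bash
python3 - <<'E'
from yk import *
stf(); yokes(cam('wrist'),'w',(-.262,-.14,-.35,-.19))
yokes(cam('top'),'t',(-.262,-.14,-.35,-.19))
E
```

```text
t 42.72 F [-232.8 -320.3  107.5] toolx ang -2.42 tilt [-0.002  0.002] w 29.9 ff 0.0 ft [0.2 0.3 1. ]
w 583 px [318 214] F mean [-231.5 -321.5   29.5] circ [-232.  -321.4] 9.9 size [19.7 19.3]
w 601 px [177 236] F mean [-249.  -219.3   29.4] circ [-249.8 -218.8] 10.5 size [19.8 21. ]
t 49 px [414 298] F mean [-249.3 -217.7   29.5] circ [-249.6 -218.9] 9.9 size [18.9 16.7]
```

Call:
{"op": "servo_tool", "data": {"steps": [{"twist":[0,0,0],"delta_pos":[0.03,0.04,0.9],"gripper":-0.3},{"twist":[0,0,0],"delta_pos":[0,0,0.9],"gripper":-0.3},{"twist":[0,0,0],"delta_pos":[0,0,0.7],"gripper":-0.3},{"twist":[0,0,0],"delta_pos":[0,0,0.4],"gripper":-0.3},{"twist":[0,0,0],"delta_pos":[0,0,0],"gripper":-0.3},{"twist":[0,0,0],"delta_pos":[0,0,0],"gripper":-1},{"twist":[0,0,0],"delta_pos":[0,0,0],"gripper":-1},{"twist":[0,0,0],"delta_pos":[0,0,0],"gripper":-1},{"twist":[0,0,0],"delta_pos":[0,0,0],"gripper":-1},{"twist":[0,0,0],"delta_pos":[0,0,0],"gripper":-1}]}}

```text
time: 43.65
tcp_pos: [0.4079, -0.3154, 0.037]
tool_rot: [0.001, 1.0, -0.022, 0.001]
ft_force: [-1.0, 0.1, 5.7]
width: 0.017
finger_force: 59.2
```

```bash
python3 -c "
from h import *
stf()"
```

```text
t 43.65 F [-231.6 -322.6   37. ] toolx ang -2.51 tilt [ 0.001 -0.001] w 17.0 ff 59.2 ft [-1.   0.1  5.7]
```

Call:
{"op": "servo_tool", "data": {"steps": [{"twist":[0,0,0],"delta_pos":[0,0,-0.6],"gripper":-1},{"twist":[0,0,0],"delta_pos":[0,0,-1],"gripper":-1},{"twist":[0,0,0],"delta_pos":[0,0,-1],"gripper":-1},{"twist":[0,0,0],"delta_pos":[0,0,-1],"gripper":-1},{"twist":[0,0,0],"delta_pos":[0,0,-1],"gripper":-1},{"twist":[0,0,0],"delta_pos":[0,0,-1],"gripper":-1},{"twist":[0,0,0],"delta_pos":[0.5,-0.8,0],"gripper":-1},{"twist":[0,0,0],"delta_pos":[0.5,-0.9,0],"gripper":-1},{"twist":[0,0,0],"delta_pos":[0.6,-1,0],"gripper":-1},{"twist":[0,0,0],"delta_pos":[0.6,-1,0],"gripper":-1}]}}

```text
time: 44.48
tcp_pos: [0.4666, -0.2243, 0.1765]
tool_rot: [0.0, 1.0, -0.023, 0.0]
ft_force: [1.1, -0.3, -1.5]
width: 0.0166
finger_force: 58.8
```

Call:
{"op": "servo_tool", "data": {"steps": [{"twist":[0,0,0],"delta_pos":[0.6,-1,0],"gripper":-1},{"twist":[0,0,0],"delta_pos":[0.6,-1,0],"gripper":-1},{"twist":[0,0,0],"delta_pos":[0.6,-1,0],"gripper":-1},{"twist":[0,0,0],"delta_pos":[0.6,-1,0],"gripper":-1},{"twist":[0,0,0],"delta_pos":[0.6,-1,0],"gripper":-1},{"twist":[0,0,0],"delta_pos":[0.6,-1,0],"gripper":-1},{"twist":[0,0,0],"delta_pos":[0.6,-1,0],"gripper":-1},{"twist":[0,0,0],"delta_pos":[0.6,-1,0],"gripper":-1},{"twist":[0,0,0],"delta_pos":[0.6,-1,0],"gripper":-1},{"twist":[0,0,0],"delta_pos":[0.6,-1,0],"gripper":-1}]}}

```text
time: 45.32
tcp_pos: [0.6276, 0.0193, 0.176]
tool_rot: [0.0, 1.0, -0.022, -0.0]
ft_force: [0.5, -0.4, -2.5]
width: 0.0167
finger_force: 58.8
```

Call:
{"op": "servo_tool", "data": {"steps": [{"twist":[0,0,0],"delta_pos":[0.6,-0.9,0],"gripper":-1},{"twist":[0,0,0],"delta_pos":[0.48,-0.8,0],"gripper":-1},{"twist":[0,0,0],"delta_pos":[0,-0.64,0],"gripper":-1},{"twist":[0,0,0],"delta_pos":[0,0,0.9],"gripper":-1},{"twist":[0,0,0],"delta_pos":[0,0,0.9],"gripper":-1},{"twist":[0,0,0],"delta_pos":[0,0,0.9],"gripper":-1},{"twist":[0,0,0],"delta_pos":[0,0,0.9],"gripper":-1},{"twist":[0,0,0],"delta_pos":[0,0,0],"gripper":-1},{"twist":[0,0,0],"delta_pos":[0,0,0],"gripper":-1},{"twist":[0,0,0],"delta_pos":[0,0,0],"gripper":-1}]}}

```text
time: 46.15
tcp_pos: [0.6571, 0.0755, 0.0873]
tool_rot: [-0.0, 1.0, -0.022, 0.001]
ft_force: [0.7, -0.7, -0.4]
width: 0.0169
finger_force: 58.8
```

```bash
python3 - <<'E'
from h import *
stf(); c=cam('wrist'); f=F(cloud(c)); o=get_obs()
q=f*1000; t=F(o['tcp_pos'])*1000
m=(abs(q[...,0]-t[0])<35)&(abs(q[...,1]-t[1])<32)&(q[...,2]<t[2]-25)&(q[...,2]>t[2]-33)
p=q[m]; print('flange pts',len(p), np.percentile(p,[.5,50,99.5],axis=0).round(1) if len(p) else '')
E
```

```text
t 46.15 F [ 0.3 78.8 87.3] toolx ang -2.52 tilt [0.001 0.   ] w 16.9 ff 58.8 ft [ 0.7 -0.7 -0.4]
flange pts 3712 [[-26.8  51.2  55.4]
 [ 12.7  78.2  59. ]
 [ 27.5 104.8  62. ]]
```

Call:
{"op": "servo_tool", "data": {"steps": [{"twist":[0,0,0],"delta_pos":[0,0,0.7],"gripper":-1},{"twist":[0,0,0],"delta_pos":[0,0,0.5],"gripper":-1},{"twist":[0,0,0],"delta_pos":[0,0,0.3],"gripper":-1},{"twist":[0,0,0],"delta_pos":[0,0,0.15],"gripper":-1},{"twist":[0,0,0],"delta_pos":[0,0,0.03],"gripper":-1},{"twist":[0,0,0],"delta_pos":[0,0,0],"gripper":-1},{"twist":[0,0,0],"delta_pos":[0,0,0],"gripper":-1},{"twist":[0,0,0],"delta_pos":[0,0,0],"gripper":-0.35},{"twist":[0,0,0],"delta_pos":[0,0,0],"gripper":-0.3},{"twist":[0,0,0],"delta_pos":[0,0,0],"gripper":-0.3}]}}

```text
time: 47.03
tcp_pos: [0.6571, 0.0756, 0.0442]
tool_rot: [-0.0, 1.0, -0.022, 0.0]
ft_force: [-0.1, 0.2, -1.8]
width: 0.0299
finger_force: 0.0
```

Call:
{"op": "servo_tool", "data": {"steps": [{"twist":[0,0,0],"delta_pos":[0,0,-0.4],"gripper":-0.3},{"twist":[0,0,0],"delta_pos":[0,0,-0.8],"gripper":-0.3},{"twist":[0,0,0],"delta_pos":[0,0,-1],"gripper":-0.3},{"twist":[0,0,0],"delta_pos":[0,0,-1],"gripper":-0.3},{"twist":[0,0,0],"delta_pos":[-1,0.5,-1],"gripper":-0.3},{"twist":[0,0,0],"delta_pos":[-1,0.5,-1],"gripper":-0.3},{"twist":[0,0,0],"delta_pos":[-1,0.5,-1],"gripper":-0.3},{"twist":[0,0,0],"delta_pos":[-1,0.5,-1],"gripper":-0.3},{"twist":[0,0,0],"delta_pos":[-1,0.5,0],"gripper":-0.3},{"twist":[0,0,0],"delta_pos":[-1,0.5,0],"gripper":-0.3}]}}

```text
time: 47.87
tcp_pos: [0.5034, 0.0068, 0.2265]
tool_rot: [-0.0, 1.0, -0.022, 0.002]
ft_force: [0.6, -1.1, -0.1]
width: 0.03
finger_force: 0.0
```

Call:
{"op": "servo_tool", "data": {"steps": [{"twist":[0,0,0],"delta_pos":[0,0,0],"gripper":-0.3},{"twist":[0,0,0],"delta_pos":[0,0,0],"gripper":-0.3},{"twist":[0,0,0],"delta_pos":[0,0,0],"gripper":-0.3},{"twist":[0,0,0],"delta_pos":[0,0,0],"gripper":-0.3},{"twist":[0,0,0],"delta_pos":[0,0,0],"gripper":-0.3},{"twist":[0,0,0],"delta_pos":[0,0,0],"gripper":-0.3},{"twist":[0,0,0],"delta_pos":[0,0,0],"gripper":-0.3},{"twist":[0,0,0],"delta_pos":[0,0,0],"gripper":-0.3},{"twist":[0,0,0],"delta_pos":[0,0,0],"gripper":-0.3},{"twist":[0,0,0],"delta_pos":[0,0,0],"gripper":-0.3}]}}

```text
time: 48.7
tcp_pos: [0.5036, 0.0072, 0.2238]
tool_rot: [-0.0, 1.0, -0.022, -0.0]
ft_force: [-1.0, -0.3, -0.2]
width: 0.0297
finger_force: 0.0
```

```bash
python3 - <<'E'
from yk import *
from knob import knob
stf(); c=cam('wrist')
B=(-.03,.03,-.05,.17)
yokes(c,'pole',B,(.033,.043)); yokes(c,'flange',B,(.0145,.0205)); knob()
E
```

```text
t 48.7 F [-150.1    3.9  223.8] toolx ang -2.5 tilt [-0.  0.] w 29.7 ff 0.0 ft [-1.  -0.3 -0.2]
pole 459 px [170  20] F mean [ -0.9 136.5  37.7] circ [ -0.4 137.3] 10.2 size [19.8 19.3]
pole 459 px [235  21] F mean [-1.4 77.6 37.7] circ [-0.8 77.7] 10.4 size [19.4 20.7]
flange 2113 px [179  28] F mean [ -2.8 135.3  17.1] circ [ -0.2 137.1] 28.1 size [48.9 55.3]
flange 2201 px [240  29] F mean [-2.9 76.9 17. ] circ [-0.9 78.1] 28.3 size [49.7 56.3]
wrist knob 1081 [ -26.  -171.3   82.4]
```

Call:
{"op": "servo_tool", "data": {"steps": [{"twist":[0,0,0],"delta_pos":[-0.44,0.99,0],"gripper":-0.3},{"twist":[0,0,0],"delta_pos":[-0.44,0.99,0],"gripper":-0.3},{"twist":[0,0,0],"delta_pos":[-0.44,0.99,0],"gripper":-0.3},{"twist":[0,0,0],"delta_pos":[-0.44,0.99,0],"gripper":-0.3},{"twist":[0,0,0],"delta_pos":[-0.44,0.99,0],"gripper":-0.3},{"twist":[0,0,0],"delta_pos":[-0.44,0.99,0],"gripper":-0.3},{"twist":[0,0,0],"delta_pos":[-0.44,0.99,0],"gripper":-0.3},{"twist":[0,0,0],"delta_pos":[-0.44,0.99,0],"gripper":-0.3},{"twist":[0,0,0],"delta_pos":[-0.44,0.99,0],"gripper":-0.3},{"twist":[0,0,0],"delta_pos":[0,0,0.9],"gripper":-0.3}]}}

```text
time: 49.63
tcp_pos: [0.3945, -0.2168, 0.2045]
tool_rot: [0.002, 1.0, -0.025, 0.003]
ft_force: [0.8, -0.8, 0.7]
width: 0.0304
finger_force: 0.0
```

Call:
{"op": "servo_tool", "data": {"steps": [{"twist":[0,0,0],"delta_pos":[0,0,0.9],"gripper":-0.3},{"twist":[0,0,0],"delta_pos":[0,0,0.9],"gripper":-0.3},{"twist":[0,0,0],"delta_pos":[0,0,0.9],"gripper":-0.3},{"twist":[0,0,0],"delta_pos":[0,0,0.9],"gripper":-0.3},{"twist":[0,0,0],"delta_pos":[0,0,0],"gripper":-0.3},{"twist":[0,0,0],"delta_pos":[0,0,0],"gripper":-0.3},{"twist":[0,0,0],"delta_pos":[0,0,0],"gripper":-0.3},{"twist":[0,0,0],"delta_pos":[0,0,0],"gripper":-0.3},{"twist":[0,0,0],"delta_pos":[0,0,0],"gripper":-0.3},{"twist":[0,0,0],"delta_pos":[0,0,0],"gripper":-0.3}]}}

```text
time: 50.47
tcp_pos: [0.3955, -0.2114, 0.1125]
tool_rot: [0.0, 1.0, -0.022, 0.001]
ft_force: [0.1, -0.2, 0.0]
width: 0.03
finger_force: 0.0
```

```bash
python3 - <<'E'
from yk import *
stf(); yokes(cam('wrist'),'w',(-.263,-.14,-.35,-.19))
E
```

```text
t 50.47 F [-248.6 -219.2  112.5] toolx ang -2.51 tilt [ 0.002 -0.001] w 30.0 ff 0.0 ft [ 0.1 -0.2  0. ]
w 556 px [315 214] F mean [-249.2 -218.7   29.6] circ [-249.8 -218.7] 10.0 size [19.7 19.7]
```

Call:
{"op": "servo_tool", "data": {"steps": [{"twist":[0,0,0],"delta_pos":[-0.04,0,0.9],"gripper":-0.3},{"twist":[0,0,0],"delta_pos":[0,0,0.9],"gripper":-0.3},{"twist":[0,0,0],"delta_pos":[0,0,0.8],"gripper":-0.3},{"twist":[0,0,0],"delta_pos":[0,0,0.46],"gripper":-0.3},{"twist":[0,0,0],"delta_pos":[0,0,0],"gripper":-0.3},{"twist":[0,0,0],"delta_pos":[0,0,0],"gripper":-1},{"twist":[0,0,0],"delta_pos":[0,0,0],"gripper":-1},{"twist":[0,0,0],"delta_pos":[0,0,0],"gripper":-1},{"twist":[0,0,0],"delta_pos":[0,0,0],"gripper":-1},{"twist":[0,0,0],"delta_pos":[0,0,0],"gripper":-1}]}}

```text
time: 51.35
tcp_pos: [0.394, -0.2112, 0.0353]
tool_rot: [0.0, 1.0, -0.022, 0.0]
ft_force: [-0.4, 0.0, -1.7]
width: 0.0171
finger_force: 58.6
```

```bash
python3 -c "
from h import *
stf()"
```

```text
t 51.35 F [-250.1 -219.1   35.3] toolx ang -2.51 tilt [ 0.001 -0.   ] w 17.1 ff 58.6 ft [-0.4  0.  -1.7]
```

Call:
{"op": "servo_tool", "data": {"steps": [{"twist":[0,0,0],"delta_pos":[0,0,-0.6],"gripper":-1},{"twist":[0,0,0],"delta_pos":[0,0,-1],"gripper":-1},{"twist":[0,0,0],"delta_pos":[0,0,-1],"gripper":-1},{"twist":[0,0,0],"delta_pos":[0,0,-1],"gripper":-1},{"twist":[0,0,0],"delta_pos":[0,0,-1],"gripper":-1},{"twist":[0,0,0],"delta_pos":[0,0,-1],"gripper":-1},{"twist":[0,0,0],"delta_pos":[0.8,-0.8,0],"gripper":-1},{"twist":[0,0,0],"delta_pos":[0.9,-0.9,0],"gripper":-1},{"twist":[0,0,0],"delta_pos":[1,-1,0],"gripper":-1},{"twist":[0,0,0],"delta_pos":[1,-1,0],"gripper":-1}]}}

```text
time: 52.18
tcp_pos: [0.4911, -0.122, 0.1755]
tool_rot: [0.0, 1.0, -0.023, 0.0]
ft_force: [1.6, -0.8, -1.8]
width: 0.017
finger_force: 58.9
```

Call:
{"op": "servo_tool", "data": {"steps": [{"twist":[0,0,0],"delta_pos":[1,-1,0],"gripper":-1},{"twist":[0,0,0],"delta_pos":[1,-1,0],"gripper":-1},{"twist":[0,0,0],"delta_pos":[1,-1,0],"gripper":-1},{"twist":[0,0,0],"delta_pos":[1,-1,0],"gripper":-1},{"twist":[0,0,0],"delta_pos":[1,-0.9,0],"gripper":-1},{"twist":[0,0,0],"delta_pos":[0.8,-0.6,0],"gripper":-1},{"twist":[0,0,0],"delta_pos":[0.49,-0.32,0],"gripper":-1},{"twist":[0,0,0],"delta_pos":[0,0,0.9],"gripper":-1},{"twist":[0,0,0],"delta_pos":[0,0,0.9],"gripper":-1},{"twist":[0,0,0],"delta_pos":[0,0,0.9],"gripper":-1}]}}

```text
time: 53.02
tcp_pos: [0.6539, 0.0161, 0.1067]
tool_rot: [0.0, 1.0, -0.022, 0.0]
ft_force: [-0.0, -0.8, -1.3]
width: 0.0169
finger_force: 58.9
```

Call:
{"op": "servo_tool", "data": {"steps": [{"twist":[0,0,0],"delta_pos":[0,0,0.9],"gripper":-1},{"twist":[0,0,0],"delta_pos":[0,0,0],"gripper":-1},{"twist":[0,0,0],"delta_pos":[0,0,0],"gripper":-1},{"twist":[0,0,0],"delta_pos":[0,0,0],"gripper":-1},{"twist":[0,0,0],"delta_pos":[0,0,0],"gripper":-1},{"twist":[0,0,0],"delta_pos":[0,0,0],"gripper":-1},{"twist":[0,0,0],"delta_pos":[0,0,0],"gripper":-1},{"twist":[0,0,0],"delta_pos":[0,0,0],"gripper":-1},{"twist":[0,0,0],"delta_pos":[0,0,0],"gripper":-1},{"twist":[0,0,0],"delta_pos":[0,0,0],"gripper":-1}]}}

```text
time: 53.85
tcp_pos: [0.6539, 0.0158, 0.0852]
tool_rot: [0.0, 1.0, -0.022, 0.0]
ft_force: [-0.8, 0.3, -1.4]
width: 0.0166
finger_force: 58.9
```

```bash
python3 - <<'E'
from h import *
stf(); c=cam('wrist'); f=F(cloud(c)); o=get_obs()
q=f*1000; t=F(o['tcp_pos'])*1000
m=(abs(q[...,0]-t[0])<35)&(abs(q[...,1]-t[1])<32)&(q[...,2]<t[2]-24)&(q[...,2]>t[2]-33)
p=q[m]; print('flange pts',len(p), np.percentile(p,[.5,50,99.5],axis=0).round(1) if len(p) else '')
E
```

```text
t 53.85 F [-0.3 19.  85.2] toolx ang -2.51 tilt [ 0. -0.] w 16.6 ff 58.9 ft [-0.8  0.3 -1.4]
flange pts 3754 [[-26.8  -8.7  55. ]
 [ 13.   18.4  58.8]
 [ 27.6  45.   60.8]]
```

Call:
{"op": "servo_tool", "data": {"steps": [{"twist":[0,0,0],"delta_pos":[0,0,0.7],"gripper":-1},{"twist":[0,0,0],"delta_pos":[0,0,0.5],"gripper":-1},{"twist":[0,0,0],"delta_pos":[0,0,0.3],"gripper":-1},{"twist":[0,0,0],"delta_pos":[0,0,0.12],"gripper":-1},{"twist":[0,0,0],"delta_pos":[0,0,0.02],"gripper":-1},{"twist":[0,0,0],"delta_pos":[0,0,0],"gripper":-1},{"twist":[0,0,0],"delta_pos":[0,0,0],"gripper":-1},{"twist":[0,0,0],"delta_pos":[0,0,0],"gripper":-0.35},{"twist":[0,0,0],"delta_pos":[0,0,0],"gripper":-0.3},{"twist":[0,0,0],"delta_pos":[0,0,0],"gripper":-0.3}]}}

```text
time: 54.73
tcp_pos: [0.6542, 0.0158, 0.0444]
tool_rot: [-0.0, 1.0, -0.022, 0.0]
ft_force: [0.3, -0.2, 0.4]
width: 0.0297
finger_force: 0.0
```

Call:
{"op": "servo_tool", "data": {"steps": [{"twist":[0,0,0],"delta_pos":[0,0,-0.4],"gripper":-0.3},{"twist":[0,0,0],"delta_pos":[0,0,-0.8],"gripper":-0.3},{"twist":[0,0,0],"delta_pos":[0,0,-1],"gripper":-0.3},{"twist":[0,0,0],"delta_pos":[0,0,-1],"gripper":-0.3},{"twist":[0,0,0],"delta_pos":[-1,0.5,-1],"gripper":-0.3},{"twist":[0,0,0],"delta_pos":[-1,0.5,-1],"gripper":-0.3},{"twist":[0,0,0],"delta_pos":[-1,0.5,-1],"gripper":0},{"twist":[0,0,0],"delta_pos":[-1,0.5,-1],"gripper":0},{"twist":[0,0,0],"delta_pos":[-1,0.5,0],"gripper":0},{"twist":[0,0,0],"delta_pos":[-0.6,0.2,0],"gripper":0}]}}

```text
time: 55.57
tcp_pos: [0.5095, -0.0473, 0.2267]
tool_rot: [0.001, 1.0, -0.023, 0.002]
ft_force: [0.1, 0.0, -0.4]
width: 0.0431
finger_force: 0.0
```

Call:
{"op": "servo_tool", "data": {"steps": [{"twist":[0,0,0],"delta_pos":[0,0,0],"gripper":0},{"twist":[0,0,0],"delta_pos":[0,0,0],"gripper":0},{"twist":[0,0,0],"delta_pos":[0,0,0],"gripper":0},{"twist":[0,0,0],"delta_pos":[0,0,0],"gripper":0},{"twist":[0,0,0],"delta_pos":[0,0,0],"gripper":0},{"twist":[0,0,0],"delta_pos":[0,0,0],"gripper":0},{"twist":[0,0,0],"delta_pos":[0,0,0],"gripper":0},{"twist":[0,0,0],"delta_pos":[0,0,0],"gripper":0},{"twist":[0,0,0],"delta_pos":[0,0,0],"gripper":0},{"twist":[0,0,0],"delta_pos":[0,0,0],"gripper":0}]}}

```text
time: 56.4
tcp_pos: [0.511, -0.0455, 0.2238]
tool_rot: [0.0, 1.0, -0.022, -0.0]
ft_force: [-1.3, -0.4, -0.7]
width: 0.0427
finger_force: 0.0
```

```bash
python3 - <<'E'
from yk import *
from knob import knob
stf(); c=cam('wrist'); save(c,'w9')
B=(-.03,.03,-.05,.17)
yokes(c,'pole',B,(.033,.043)); yokes(c,'flange',B,(.0145,.0205)); knob(); blobs(cam('top'),'top')
E
```

```text
t 56.4 F [-140.4  -48.4  223.8] toolx ang -2.51 tilt [-0.  0.] w 42.7 ff 0.0 ft [-1.3 -0.4 -0.7]
pole 484 px [114  31] F mean [ -0.4 135.8  37.5] circ [ -0.2 136.3] 10.4 size [20.1 19.6]
pole 442 px [243  32] F mean [-0.4 17.7 37.7] circ [-0.  18.1] 10.3 size [19.6 20.3]
pole 444 px [179  32] F mean [-1.3 77.3 37.6] circ [-1.  78.2] 10.2 size [19.6 19.4]
flange 2198 px [127  35] F mean [ -0.4 134.   17. ] circ [ -0.  136.9] 28.2 size [56.  55.5]
flange 2227 px [187  36] F mean [-1.2 76.5 17. ] circ [-0.7 78.4] 28.2 size [55. 56.]
flange 2309 px [248  35] F mean [-0.1 17.3 17. ] circ [-0.1 18.4] 28.2 size [54.8 56.2]
wrist knob 974 [ -26.  -171.    82.3]
top blob 119 px [216 263] F rect c [-197.5  257.5] [25. 25.] zmax 36.9
top blob 126 px [225 277] F rect c [-229.6  232.7] [26. 27.] zmax 36.1
top blob 113 px [240 281] F rect c [-227.6   93.4] [ 27. 227.] zmax 39.2
top blob 115 px [208 285] F rect c [-235.6  133.2] [ 27. 308.] zmax 39.7
```

View pics/w9.png

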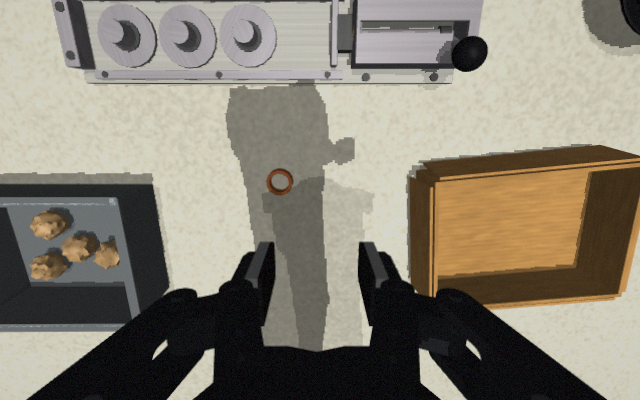

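All three yokes stand flat in the bed, all four balls are in the bin at (30–120, 210–270), and the jaw is still parked. Next is the knob.

Call:
{"op": "servo_tool", "data": {"steps": [{"twist":[0,0,0],"delta_pos":[0.92,0.98,0],"gripper":0},{"twist":[0,0,0],"delta_pos":[0.92,0.98,0],"gripper":0},{"twist":[0,0,0],"delta_pos":[0.92,0.98,0],"gripper":0},{"twist":[0,0,0],"delta_pos":[0.92,0.98,0],"gripper":0},{"twist":[0,0,0],"delta_pos":[0.9,0.98,0],"gripper":0},{"twist":[0,0,0],"delta_pos":[0,0,0.9],"gripper":0},{"twist":[0,0,0],"delta_pos":[0,0,0.9],"gripper":0},{"twist":[0,0,0],"delta_pos":[0,0,0.9],"gripper":0},{"twist":[0,0,0],"delta_pos":[0,0,0.9],"gripper":0},{"twist":[0,0,0],"delta_pos":[0,0,0],"gripper":0}]}}

```text
time: 57.38
tcp_pos: [0.6172, -0.1724, 0.1291]
tool_rot: [-0.001, 1.0, -0.022, -0.004]
ft_force: [-1.2, -0.1, -0.2]
width: 0.0428
finger_force: 0.0
```

```bash
python3 -c "
from h import *
stf()"
```

```text
t 57.38 F [ -28.7 -170.6  129.1] toolx ang -2.51 tilt [-0.007  0.002] w 42.8 ff 0.0 ft [-1.2 -0.1 -0.2]
```

Call:
{"op": "servo_tool", "data": {"steps": [{"twist":[0,0,0],"delta_pos":[0,0,0.8],"gripper":0},{"twist":[0,0,0],"delta_pos":[0,0,0.8],"gripper":0},{"twist":[0,0,0],"delta_pos":[0,0,0.4],"gripper":0},{"twist":[0,0,0],"delta_pos":[0,0,0],"gripper":0},{"twist":[0,0,0],"delta_pos":[0,0,0],"gripper":-1},{"twist":[0,0,0],"delta_pos":[0,0,0],"gripper":-1},{"twist":[0,0,0],"delta_pos":[0,0,0],"gripper":-1},{"twist":[0,0,0],"delta_pos":[0,0,0],"gripper":-1},{"twist":[0,0,0],"delta_pos":[0,0,0],"gripper":-1},{"twist":[0,0,0],"delta_pos":[0,0,0],"gripper":-1}], "newtons": 50}}

```text
time: 58.22
tcp_pos: [0.6208, -0.1728, 0.0853]
tool_rot: [0.0, 1.0, -0.022, 0.001]
ft_force: [-1.9, 2.8, 6.8]
width: 0.0226
finger_force: 49.5
```

Call:
{"op": "servo_tool", "data": {"steps": [{"twist":[0,0,0],"delta_pos":[0,0.12,0],"gripper":-1},{"twist":[0,0,0],"delta_pos":[0,0.12,0],"gripper":-1},{"twist":[0,0,0],"delta_pos":[0,0.06,0],"gripper":-1},{"twist":[0,0,0],"delta_pos":[0,0,0],"gripper":-1},{"twist":[0,0,0],"delta_pos":[0,0,0],"gripper":-1},{"twist":[0,0,0],"delta_pos":[0,0,0],"gripper":-1},{"twist":[0,0,0],"delta_pos":[0,0,0],"gripper":-1},{"twist":[0,0,0],"delta_pos":[0,0,0],"gripper":-1},{"twist":[0,0,0],"delta_pos":[0,0,0],"gripper":-1},{"twist":[0,0,0],"delta_pos":[0,0,0],"gripper":-1}]}}

```text
time: 59.05
tcp_pos: [0.6204, -0.1754, 0.085]
tool_rot: [-0.002, 1.0, -0.02, 0.0]
ft_force: [-2.5, 11.6, 8.4]
width: 0.0235
finger_force: 49.9
```

```bash
python3 -c "
from h import *
stf()"
```

```text
t 59.05 F [ -25.5 -173.5   85. ] toolx ang -2.32 tilt [0.    0.005] w 23.5 ff 49.9 ft [-2.5 11.6  8.4]
```

Call:
{"op": "servo_tool", "data": {"steps": [{"twist":[0,0,0],"delta_pos":[0.2,0,-0.07],"gripper":-1},{"twist":[0,0,0],"delta_pos":[0.2,0,-0.06],"gripper":-1},{"twist":[0,0,0],"delta_pos":[0.2,0,-0.05],"gripper":-1},{"twist":[0,0,0],"delta_pos":[0.2,0,-0.03],"gripper":-1},{"twist":[0,0,0],"delta_pos":[0.2,0,-0.01],"gripper":-1},{"twist":[0,0,0],"delta_pos":[0.03,0,0],"gripper":-1},{"twist":[0,0,0],"delta_pos":[0,0,0],"gripper":-1},{"twist":[0,0,0],"delta_pos":[0,0,0],"gripper":-1},{"twist":[0,0,0],"delta_pos":[0,0,0],"gripper":-1},{"twist":[0,0,0],"delta_pos":[0,0,0],"gripper":-1}]}}

```text
time: 59.88
tcp_pos: [0.6454, -0.1821, 0.0896]
tool_rot: [0.0, 1.0, -0.022, 0.0]
ft_force: [1.5, 0.8, -0.1]
width: 0.0001
finger_force: 0.8
```

```bash
python3 -c "
from h import *
stf()"
```

```text
t 59.88 F [  -0.2 -179.1   89.6] toolx ang -2.55 tilt [ 0.001 -0.   ] w 0.1 ff 0.8 ft [ 1.5  0.8 -0.1]
```

The ball slipped out of the grip, so I need to find where it is now.

Call:
{"op": "servo_tool", "data": {"steps": [{"twist":[0,0,0],"delta_pos":[0,0,-0.6],"gripper":-1},{"twist":[0,0,0],"delta_pos":[0,0,-1],"gripper":-1},{"twist":[0,0,0],"delta_pos":[-1,0,-1],"gripper":0},{"twist":[0,0,0],"delta_pos":[-1,-0.6,-1],"gripper":0},{"twist":[0,0,0],"delta_pos":[-1,-1,-1],"gripper":0},{"twist":[0,0,0],"delta_pos":[-1,-1,-1],"gripper":0},{"twist":[0,0,0],"delta_pos":[-0.6,-1,0],"gripper":0},{"twist":[0,0,0],"delta_pos":[0,-1,0],"gripper":0},{"twist":[0,0,0],"delta_pos":[0,0,0],"gripper":0},{"twist":[0,0,0],"delta_pos":[0,0,0],"gripper":0}]}}

```text
time: 60.72
tcp_pos: [0.537, -0.0627, 0.2281]
tool_rot: [0.0, 1.0, -0.021, 0.0]
ft_force: [-0.2, -0.8, 0.2]
width: 0.0425
finger_force: 0.0
```

```bash
python3 - <<'E'
from yk import *
from knob import knob
stf(); c,_=knob(); save(c,'w10'); knob('top')
B=(-.03,.03,-.1,.17)
yokes(c,'pole',B,(.033,.043)); yokes(c,'flange',B,(.0145,.0205))
E
```

```text
t 60.72 F [-113.7  -64.5  228.1] toolx ang -2.38 tilt [ 0. -0.] w 42.5 ff 0.0 ft [-0.2 -0.8  0.2]
wrist knob 841 [ -25.3 -171.2   82.5]knob.py:6: RuntimeWarning: Mean of empty slice.
  p=f[m]; r=least_squares(lambda s:np.linalg.norm(p-s,axis=1)-.013,p.mean(0)-[0,0,.01],loss='soft_l1',f_scale=.002)
  ret = um.true_divide(
Traceback (most recent call last):
  File "knob.py", line 6, in knob
    p=f[m]; r=least_squares(lambda s:np.linalg.norm(p-s,axis=1)-.013,p.mean(0)-[0,0,.01],loss='soft_l1',f_scale=.002)
              ~~~~~~~~~~~~~^^^^^^^^^^^^^^^^^^^^^^^^^^^^^^^^^^^^^^^^^^^^^^^^^^^^^^^^^^^^^^^^^^^^^^^^^^^^^^^^^^^^^^^^^^
ValueError: Initial guess is outside of provided bounds
```

View pics/w10.png

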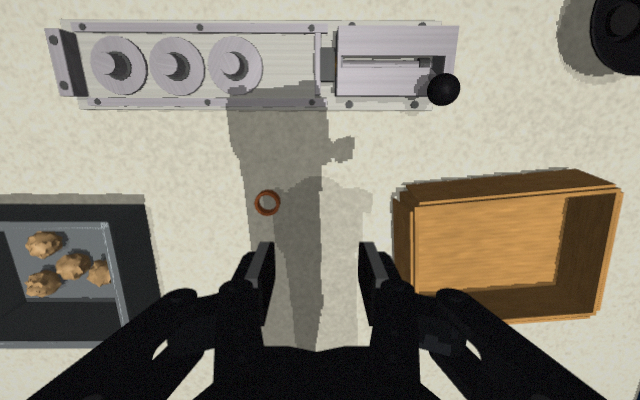

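The knob is still in the notch, at (443,89), and the row is undisturbed. I'll retry with a lower, firmer grip.

Call:
{"op": "servo_tool", "data": {"steps": [{"twist":[0,0,0],"delta_pos":[0.7,0.85,0],"gripper":0},{"twist":[0,0,0],"delta_pos":[0.7,0.85,0],"gripper":0},{"twist":[0,0,0],"delta_pos":[0.7,0.85,0],"gripper":0},{"twist":[0,0,0],"delta_pos":[0.7,0.85,0],"gripper":0},{"twist":[0,0,0],"delta_pos":[0.72,0.87,0],"gripper":0},{"twist":[0,0,0],"delta_pos":[0,0,0.9],"gripper":0},{"twist":[0,0,0],"delta_pos":[0,0,0.9],"gripper":0},{"twist":[0,0,0],"delta_pos":[0,0,0.9],"gripper":0},{"twist":[0,0,0],"delta_pos":[0,0,0.9],"gripper":0},{"twist":[0,0,0],"delta_pos":[0,0,0.4],"gripper":0}]}}

```text
time: 61.65
tcp_pos: [0.6185, -0.1758, 0.1237]
tool_rot: [-0.0, 1.0, -0.023, -0.003]
ft_force: [-1.5, -0.2, 0.0]
width: 0.0428
finger_force: 0.0
```

Call:
{"op": "servo_tool", "data": {"steps": [{"twist":[0,0,0],"delta_pos":[0,0,0.8],"gripper":0},{"twist":[0,0,0],"delta_pos":[0,0,0],"gripper":0},{"twist":[0,0,0],"delta_pos":[0,0,0],"gripper":0},{"twist":[0,0,0],"delta_pos":[0,0,0],"gripper":0},{"twist":[0,0,0],"delta_pos":[0,0,0],"gripper":0},{"twist":[0,0,0],"delta_pos":[0,0,0],"gripper":0},{"twist":[0,0,0],"delta_pos":[0,0,0],"gripper":0},{"twist":[0,0,0],"delta_pos":[0,0,0],"gripper":0},{"twist":[0,0,0],"delta_pos":[0,0,0],"gripper":0},{"twist":[0,0,0],"delta_pos":[0,0,0],"gripper":0}]}}

```text
time: 62.48
tcp_pos: [0.6207, -0.1741, 0.1078]
tool_rot: [0.0, 1.0, -0.022, 0.0]
ft_force: [-0.2, 0.5, -0.1]
width: 0.0426
finger_force: 0.0
```

```bash
python3 -c "
from h import *
stf()"
```

```text
t 62.48 F [ -25.3 -172.1  107.8] toolx ang -2.5 tilt [ 0. -0.] w 42.6 ff 0.0 ft [-0.2  0.5 -0.1]
```

Call:
{"op": "servo_tool", "data": {"steps": [{"twist":[0,0,0],"delta_pos":[0,-0.03,0.6],"gripper":0},{"twist":[0,0,0],"delta_pos":[0,0,0.47],"gripper":0},{"twist":[0,0,0],"delta_pos":[0,0,0],"gripper":0},{"twist":[0,0,0],"delta_pos":[0,0,0],"gripper":0},{"twist":[0,0,0],"delta_pos":[0,0,0],"gripper":-1},{"twist":[0,0,0],"delta_pos":[0,0,0],"gripper":-1},{"twist":[0,0,0],"delta_pos":[0,0,0],"gripper":-1},{"twist":[0,0,0],"delta_pos":[0,0,0],"gripper":-1},{"twist":[0,0,0],"delta_pos":[0,0,0],"gripper":-1},{"twist":[0,0,0],"delta_pos":[0,0,0],"gripper":-1}], "newtons": 70}}

```text
time: 63.32
tcp_pos: [0.6209, -0.1729, 0.0815]
tool_rot: [-0.0, 1.0, -0.022, 0.0]
ft_force: [-1.4, 3.9, 5.4]
width: 0.0226
finger_force: 68.6
```

Call:
{"op": "servo_tool", "data": {"steps": [{"twist":[0,0,0],"delta_pos":[0,0.12,0],"gripper":-1},{"twist":[0,0,0],"delta_pos":[0,0.12,0],"gripper":-1},{"twist":[0,0,0],"delta_pos":[0,0.1,0],"gripper":-1},{"twist":[0,0,0],"delta_pos":[0,0,0],"gripper":-1},{"twist":[0,0,0],"delta_pos":[0,0,0],"gripper":-1},{"twist":[0,0,0],"delta_pos":[0,0,0],"gripper":-1},{"twist":[0,0,0],"delta_pos":[0,0,0],"gripper":-1},{"twist":[0,0,0],"delta_pos":[0,0,0],"gripper":-1},{"twist":[0,0,0],"delta_pos":[0,0,0],"gripper":-1},{"twist":[0,0,0],"delta_pos":[0,0,0],"gripper":-1}]}}

```text
time: 64.15
tcp_pos: [0.6208, -0.1772, 0.0813]
tool_rot: [-0.002, 1.0, -0.02, -0.0]
ft_force: [-3.1, 12.3, 7.8]
width: 0.0224
finger_force: 69.0
```

```bash
python3 -c "
from h import *
stf()"
```

```text
t 64.15 F [ -25.  -175.2   81.3] toolx ang -2.33 tilt [-0.     0.005] w 22.4 ff 69.0 ft [-3.1 12.3  7.8]
```

Call:
{"op": "servo_tool", "data": {"steps": [{"twist":[0,0,0],"delta_pos":[0.12,0,-0.04],"gripper":-1},{"twist":[0,0,0],"delta_pos":[0.12,0,-0.04],"gripper":-1},{"twist":[0,0,0],"delta_pos":[0.12,0,-0.03],"gripper":-1},{"twist":[0,0,0],"delta_pos":[0.12,0,-0.03],"gripper":-1},{"twist":[0,0,0],"delta_pos":[0.12,0,-0.02],"gripper":-1},{"twist":[0,0,0],"delta_pos":[0,0,0],"gripper":-1},{"twist":[0,0,0],"delta_pos":[0,0,0],"gripper":-1},{"twist":[0,0,0],"delta_pos":[0,0,0],"gripper":-1},{"twist":[0,0,0],"delta_pos":[0,0,0],"gripper":-1},{"twist":[0,0,0],"delta_pos":[0,0,0],"gripper":-1}]}}

```text
time: 64.98
tcp_pos: [0.6362, -0.1771, 0.0845]
tool_rot: [-0.002, 1.0, -0.018, 0.0]
ft_force: [1.1, 12.5, 0.9]
width: 0.0217
finger_force: 74.6
```

```bash
python3 -c "
from h import *
stf()"
```

```text
t 64.98 F [  -9.6 -174.5   84.5] toolx ang -2.12 tilt [0.    0.005] w 21.7 ff 74.6 ft [ 1.1 12.5  0.9]
```

Call:
{"op": "servo_tool", "data": {"steps": [{"twist":[0,0,0],"delta_pos":[0.12,0,-0.02],"gripper":-1},{"twist":[0,0,0],"delta_pos":[0.12,0,-0.01],"gripper":-1},{"twist":[0,0,0],"delta_pos":[0.12,0,-0.01],"gripper":-1},{"twist":[0,0,0],"delta_pos":[0.03,0,0],"gripper":-1},{"twist":[0,0,0],"delta_pos":[0,0,0],"gripper":-1},{"twist":[0,0,0],"delta_pos":[0,0,0],"gripper":-1},{"twist":[0,0,0],"delta_pos":[0,0,0],"gripper":-1},{"twist":[0,0,0],"delta_pos":[0,0,0],"gripper":-1},{"twist":[0,0,0],"delta_pos":[0,0,0],"gripper":-1},{"twist":[0,0,0],"delta_pos":[0,0,0],"gripper":-1}]}}

```text
time: 65.82
tcp_pos: [0.6449, -0.183, 0.0859]
tool_rot: [0.0, 1.0, -0.022, -0.0]
ft_force: [-0.0, -1.1, 0.1]
width: 0.0004
finger_force: 0.0
```

```bash
python3 -c "
from h import *
stf()"
```

```text
t 65.82 F [  -0.7 -180.    85.9] toolx ang -2.52 tilt [-0. -0.] w 0.4 ff 0.0 ft [-0.  -1.1  0.1]
```

Call:
{"op": "servo_tool", "data": {"steps": [{"twist":[0,0,0],"delta_pos":[0,0,-0.6],"gripper":-1},{"twist":[0,0,0],"delta_pos":[0,0,-1],"gripper":-1},{"twist":[0,0,0],"delta_pos":[-1,0,-1],"gripper":0},{"twist":[0,0,0],"delta_pos":[-1,-0.6,-1],"gripper":0},{"twist":[0,0,0],"delta_pos":[-1,-1,-1],"gripper":0},{"twist":[0,0,0],"delta_pos":[-1,-1,-1],"gripper":0},{"twist":[0,0,0],"delta_pos":[-0.6,-1,0],"gripper":0},{"twist":[0,0,0],"delta_pos":[0,-1,0],"gripper":0},{"twist":[0,0,0],"delta_pos":[0,0,0],"gripper":0},{"twist":[0,0,0],"delta_pos":[0,0,0],"gripper":0}]}}

```text
time: 66.65
tcp_pos: [0.537, -0.0634, 0.2246]
tool_rot: [-0.0, 1.0, -0.02, 0.001]
ft_force: [-0.8, -0.6, -0.1]
width: 0.0428
finger_force: 0.0
```

```bash
python3 - <<'E'
from yk import *
from knob import knob
stf(); c,f=knob(); save(c,'w11')
B=(-.03,.03,-.1,.17)
yokes(c,'pole',B,(.033,.043))
m=(abs(f[...,0])<.022)&(f[...,1]>-.1)&(f[...,1]<.03)&(f[...,2]>.030)&(f[...,2]<.038)
print('jaw',np.percentile(f[m][:,1],[50,95,99]).round(4),m.sum())
E
```

```text
t 66.65 F [-113.6  -65.3  224.6] toolx ang -2.33 tilt [0.001 0.   ] w 42.8 ff 0.0 ft [-0.8 -0.6 -0.1]
wrist knob 852 [ -26.4 -171.2   82. ]
pole 46 px [324  52] F mean [ 10.8 -72.4  33.5] circ [ 10.5 -72.5] 9.2 size [ 8.7 18. ]
pole 425 px [103  63] F mean [ -0.4 135.6  37.5] circ [ -0.5 136.4] 10.3 size [19.  19.8]
pole 407 px [165  64] F mean [-1.  77.2 37.6] circ [-0.8 78. ] 10.0 size [20.  19.9]
pole 393 px [229  63] F mean [-0.1 17.3 37.6] circ [ 0.2 17.8] 10.0 size [19.2 19.4]
pole 50 px [331  67] F mean [ -2.9 -80.   33.6] circ [ -3.  -79.9] 7.5 size [14.3  6.8]
pole 55 px [326  71] F mean [ -7.3 -73.1  33.6] circ [ -6.5 -74.7] 8.1 size [16.1 12.6]
jaw [-0.0691  0.0217  0.0259] 1114
```

The knob is still in the notch at fx −26. The clamped pads can't twist with the leaning stem, so the ball slips out. This time the tool will tilt along with the stem as it swings.

Call:
{"op": "servo_tool", "data": {"steps": [{"twist":[0,0,0],"delta_pos":[0.7,0.85,0],"gripper":0},{"twist":[0,0,0],"delta_pos":[0.7,0.85,0],"gripper":0},{"twist":[0,0,0],"delta_pos":[0.7,0.85,0],"gripper":0},{"twist":[0,0,0],"delta_pos":[0.7,0.85,0],"gripper":0},{"twist":[0,0,0],"delta_pos":[0.69,0.84,0],"gripper":0},{"twist":[0,0,0],"delta_pos":[0,0,0.9],"gripper":0},{"twist":[0,0,0],"delta_pos":[0,0,0.9],"gripper":0},{"twist":[0,0,0],"delta_pos":[0,0,0.9],"gripper":0},{"twist":[0,0,0],"delta_pos":[0,0,0.9],"gripper":0},{"twist":[0,0,0],"delta_pos":[0,0,0.4],"gripper":0}]}}

```text
time: 67.53
tcp_pos: [0.6175, -0.1762, 0.1201]
tool_rot: [-0.0, 1.0, -0.023, -0.003]
ft_force: [-1.1, 0.7, 0.2]
width: 0.0429
finger_force: 0.0
```

Call:
{"op": "servo_tool", "data": {"steps": [{"twist":[0,0,0],"delta_pos":[0,0,0.7],"gripper":0},{"twist":[0,0,0],"delta_pos":[0,0,0],"gripper":0},{"twist":[0,0,0],"delta_pos":[0,0,0],"gripper":0},{"twist":[0,0,0],"delta_pos":[0,0,0],"gripper":0},{"twist":[0,0,0],"delta_pos":[0,0,0],"gripper":0},{"twist":[0,0,0],"delta_pos":[0,0,0],"gripper":0},{"twist":[0,0,0],"delta_pos":[0,0,0],"gripper":0},{"twist":[0,0,0],"delta_pos":[0,0,0],"gripper":0},{"twist":[0,0,0],"delta_pos":[0,0,0],"gripper":0},{"twist":[0,0,0],"delta_pos":[0,0,0],"gripper":0}]}}

```text
time: 68.37
tcp_pos: [0.6195, -0.1746, 0.1066]
tool_rot: [0.0, 1.0, -0.022, 0.0]
ft_force: [-0.4, -0.1, -0.0]
width: 0.0429
finger_force: 0.0
```

```bash
python3 -c "
from h import *
stf()"
```

```text
t 68.37 F [ -26.4 -172.7  106.6] toolx ang -2.5 tilt [ 0. -0.] w 42.9 ff 0.0 ft [-0.4 -0.1 -0. ]
```

Call:
{"op": "servo_tool", "data": {"steps": [{"twist":[0,0,0],"delta_pos":[0,-0.06,0.5],"gripper":0},{"twist":[0,0,0],"delta_pos":[0,0,0.46],"gripper":0},{"twist":[0,0,0],"delta_pos":[0,0,0],"gripper":0},{"twist":[0,0,0],"delta_pos":[0,0,0],"gripper":0},{"twist":[0,0,0],"delta_pos":[0,0,0],"gripper":-1},{"twist":[0,0,0],"delta_pos":[0,0,0],"gripper":-1},{"twist":[0,0,0],"delta_pos":[0,0,0],"gripper":-1},{"twist":[0,0,0],"delta_pos":[0,0,0],"gripper":-1},{"twist":[0,0,0],"delta_pos":[0,0,0],"gripper":-1},{"twist":[0,0,0],"delta_pos":[0,0,0],"gripper":-1}], "newtons": 60}}

```text
time: 69.2
tcp_pos: [0.6198, -0.1728, 0.0827]
tool_rot: [-0.0, 1.0, -0.022, 0.0]
ft_force: [1.8, 0.9, 0.5]
width: 0.0226
finger_force: 58.7
```

Call:
{"op": "servo_tool", "data": {"steps": [{"twist":[0,0,0],"delta_pos":[0,0.12,0],"gripper":-1},{"twist":[0,0,0],"delta_pos":[0,0.12,0],"gripper":-1},{"twist":[0,0,0],"delta_pos":[0,0.12,0],"gripper":-1},{"twist":[0,0,0],"delta_pos":[0,0,0],"gripper":-1},{"twist":[0,0,0],"delta_pos":[0,0,0],"gripper":-1},{"twist":[0,0,0],"delta_pos":[0,0,0],"gripper":-1},{"twist":[0,-0.5,0],"delta_pos":[0.08,0,-0.036],"gripper":-1},{"twist":[0,-0.5,0],"delta_pos":[0.08,0,-0.036],"gripper":-1},{"twist":[0,0,0],"delta_pos":[0,0,0],"gripper":-1},{"twist":[0,0,0],"delta_pos":[0,0,0],"gripper":-1}]}}

```text
time: 70.03
tcp_pos: [0.6241, -0.1773, 0.0843]
tool_rot: [-0.003, 0.999, -0.02, -0.035]
ft_force: [-0.4, 11.8, 3.7]
width: 0.0227
finger_force: 59.6
```

```bash
python3 -c "
from h import *
stf()"
```

```text
t 70.03 F [ -21.7 -175.2   84.3] toolx ang -2.3 tilt [-0.07   0.008] w 22.7 ff 59.6 ft [-0.4 11.8  3.7]
```

Call:
{"op": "servo_tool", "data": {"steps": [{"twist":[0,-0.5,0],"delta_pos":[0.083,0,-0.036],"gripper":-1},{"twist":[0,-0.5,0],"delta_pos":[0.083,0,-0.036],"gripper":-1},{"twist":[0,-0.5,0],"delta_pos":[0.083,0,-0.036],"gripper":-1},{"twist":[0,-0.5,0],"delta_pos":[0.083,0,-0.036],"gripper":-1},{"twist":[0,-0.5,0],"delta_pos":[0.083,0,-0.036],"gripper":-1},{"twist":[0,-0.5,0],"delta_pos":[0.083,0,-0.036],"gripper":-1},{"twist":[0,0,0],"delta_pos":[0,0,0],"gripper":-1},{"twist":[0,0,0],"delta_pos":[0,0,0],"gripper":-1},{"twist":[0,0,0],"delta_pos":[0,0,0],"gripper":-1},{"twist":[0,0,0],"delta_pos":[0,0,0],"gripper":-1}]}}

```text
time: 70.87
tcp_pos: [0.6371, -0.1777, 0.0875]
tool_rot: [-0.006, 0.99, -0.02, -0.139]
ft_force: [0.7, 12.7, 1.8]
width: 0.0228
finger_force: 59.7
```

```bash
python3 -c "
from h import *
stf()"
```

```text
t 70.87 F [  -8.7 -175.1   87.5] toolx ang -2.26 tilt [-0.275  0.018] w 22.8 ff 59.7 ft [ 0.7 12.7  1.8]
```

The knob is following the tool with no slip. I'll finish the swing and then ease it forward.

Call:
{"op": "servo_tool", "data": {"steps": [{"twist":[0,-0.5,0],"delta_pos":[0.083,0,-0.036],"gripper":-1},{"twist":[0,-0.5,0],"delta_pos":[0.083,0,-0.036],"gripper":-1},{"twist":[0,-0.5,0],"delta_pos":[0.083,0,-0.036],"gripper":-1},{"twist":[0,-0.5,0],"delta_pos":[0.083,0,-0.036],"gripper":-1},{"twist":[0,0,0],"delta_pos":[0,0,0],"gripper":-1},{"twist":[0,0,0],"delta_pos":[0,0,0],"gripper":-1},{"twist":[0,0,0],"delta_pos":[0,0,0],"gripper":-1},{"twist":[0,0,0],"delta_pos":[0,0,0],"gripper":-1},{"twist":[0,0,0],"delta_pos":[0,0,0],"gripper":-1},{"twist":[0,0,0],"delta_pos":[0,0,0],"gripper":-1}]}}

```text
time: 71.7
tcp_pos: [0.6461, -0.1782, 0.0881]
tool_rot: [-0.008, 0.978, -0.02, -0.208]
ft_force: [2.1, 11.6, 0.6]
width: 0.0228
finger_force: 60.2
```

```bash
python3 -c "
from h import *
stf()"
```

```text
t 71.7 F [   0.3 -175.2   88.1] toolx ang -2.2 tilt [-0.406  0.023] w 22.8 ff 60.2 ft [ 2.1 11.6  0.6]
```

Call:
{"op": "servo_tool", "data": {"steps": [{"twist":[0,0,0],"delta_pos":[0,-0.2,0],"gripper":-1},{"twist":[0,0,0],"delta_pos":[0,-0.2,0],"gripper":-1},{"twist":[0,0,0],"delta_pos":[0,-0.2,0],"gripper":-1},{"twist":[0,0,0],"delta_pos":[0,-0.2,0],"gripper":-1},{"twist":[0,0,0],"delta_pos":[0,-0.2,0],"gripper":-1},{"twist":[0,0,0],"delta_pos":[0,-0.2,0],"gripper":-1},{"twist":[0,0,0],"delta_pos":[0,-0.2,0],"gripper":-1},{"twist":[0,0,0],"delta_pos":[0,-0.2,0],"gripper":-1},{"twist":[0,0,0],"delta_pos":[0,-0.2,0],"gripper":-1},{"twist":[0,0,0],"delta_pos":[0,-0.2,0],"gripper":-1}]}}

```text
time: 72.53
tcp_pos: [0.648, -0.1296, 0.0882]
tool_rot: [-0.007, 0.978, -0.02, -0.208]
ft_force: [0.7, 8.8, -1.1]
width: 0.0228
finger_force: 60.2
```

```bash
python3 -c "
from h import *
stf()"
```

```text
t 72.53 F [ 1.000e-01 -1.265e+02  8.820e+01] toolx ang -2.3 tilt [-0.406  0.022] w 22.8 ff 60.2 ft [ 0.7  8.8 -1.1]
```

Call:
{"op": "servo_tool", "data": {"steps": [{"twist":[0,0,0],"delta_pos":[0,-0.2,0],"gripper":-1},{"twist":[0,0,0],"delta_pos":[0,-0.2,0],"gripper":-1},{"twist":[0,0,0],"delta_pos":[0,-0.2,0],"gripper":-1},{"twist":[0,0,0],"delta_pos":[0,-0.2,0],"gripper":-1},{"twist":[0,0,0],"delta_pos":[0,-0.15,0],"gripper":-1},{"twist":[0,0,0],"delta_pos":[0,0,0],"gripper":-1},{"twist":[0,0,0],"delta_pos":[0,0,0],"gripper":-1},{"twist":[0,0,0],"delta_pos":[0,0,0],"gripper":-0.2},{"twist":[0,0,0],"delta_pos":[0,0,0],"gripper":0},{"twist":[0,0,0],"delta_pos":[0,0,0],"gripper":0}]}}

```text
time: 73.37
tcp_pos: [0.6485, -0.1102, 0.0882]
tool_rot: [-0.004, 0.978, -0.022, -0.208]
ft_force: [-0.5, 2.5, 0.1]
width: 0.0427
finger_force: 1.3
```

Call:
{"op": "servo_tool", "data": {"steps": [{"twist":[0,0,0],"delta_pos":[0,0,-0.4],"gripper":0},{"twist":[0,0,0],"delta_pos":[0,0,-0.8],"gripper":0},{"twist":[0,0,0],"delta_pos":[0,0,-1],"gripper":0},{"twist":[0,0,0],"delta_pos":[0,0,-1],"gripper":0},{"twist":[0,1,0],"delta_pos":[0,0,0],"gripper":0},{"twist":[0,1,0],"delta_pos":[0,0,0],"gripper":0},{"twist":[0,1,0],"delta_pos":[0,0,0],"gripper":0},{"twist":[0,1,0],"delta_pos":[0,0,0],"gripper":0},{"twist":[0,1,0],"delta_pos":[0,0,0],"gripper":0},{"twist":[0,1,0],"delta_pos":[0,0,0],"gripper":0}]}}

```text
time: 74.2
tcp_pos: [0.6816, -0.1123, 0.1629]
tool_rot: [0.001, 1.0, -0.022, 0.003]
ft_force: [0.7, -0.1, 0.3]
width: 0.0427
finger_force: 0.0
```

Call:
{"op": "servo_tool", "data": {"steps": [{"twist":[0,0,0],"delta_pos":[-1,0,-1],"gripper":0},{"twist":[0,0,0],"delta_pos":[-1,0,-1],"gripper":0},{"twist":[0,0,0],"delta_pos":[-1,0,-1],"gripper":0},{"twist":[0,0,0],"delta_pos":[-1,0,0],"gripper":0},{"twist":[0,0,0],"delta_pos":[-1,0,0],"gripper":0},{"twist":[0,0,0],"delta_pos":[-1,0,0],"gripper":0},{"twist":[0,0,0],"delta_pos":[0,0,0],"gripper":0},{"twist":[0,0,0],"delta_pos":[0,0,0],"gripper":0},{"twist":[0,0,0],"delta_pos":[0,0,0],"gripper":0},{"twist":[0,0,0],"delta_pos":[0,0,0],"gripper":0}]}}

```text
time: 75.03
tcp_pos: [0.5323, -0.1048, 0.2367]
tool_rot: [0.0, 1.0, -0.022, 0.001]
ft_force: [-0.0, -0.2, 0.4]
width: 0.0428
finger_force: 0.0
```

```bash
python3 - <<'E'
from yk import *
from knob import knob
stf(); c,f=knob(); save(c,'w12')
B=(-.03,.03,-.02,.18)
yokes(c,'pole',B,(.034,.043)); yokes(c,'flange',B,(.0145,.0205)); blobs(cam('top'),'top')
E
```

```text
t 75.03 F [-116.6 -106.8  236.7] toolx ang -2.52 tilt [ 0.001 -0.   ] w 42.8 ff 0.0 ft [-0.  -0.2  0.4]
wrist knob 825 [  0.2 -99.2  87.7]
pole 43 px [22 46] F mean [ 14.7 177.8  34.7] circ [ 14.1 178.7] 6.8 size [13.4  5.5]
pole 414 px [56 61] F mean [-1.000e-01  1.471e+02  3.760e+01] circ [ -0.3 148.3] 10.8 size [20.2 21.5]
pole 367 px [170  62] F mean [-0.3 36.3 37.6] circ [-0.2 36.9] 9.9 size [19.5 19.5]
pole 384 px [113  63] F mean [-1.2 91.2 37.7] circ [-1.  92.3] 10.3 size [19.  20.3]
pole 53 px [33 85] F mean [-21.8 177.7  34.6] circ [-21.3 176.6] 8.3 size [16.1  5.4]
flange 5811 px [116  63] F mean [-0.2 95.  17.1] circ [ 0.1 97.9] 84.6 size [ 59.5 164. ]
top blob 115 px [216 263] F rect c [-197.5  257.3] [24. 26.] zmax 37.4
top blob 119 px [225 277] F rect c [-221.2  113. ] [ 26. 264.] zmax 36.0
top blob 112 px [241 281] F rect c [-227.6   92.8] [ 27. 226.] zmax 37.4
top blob 115 px [208 285] F rect c [-251.6  271.2] [27. 25.] zmax 38.5
```

View pics/w12.png

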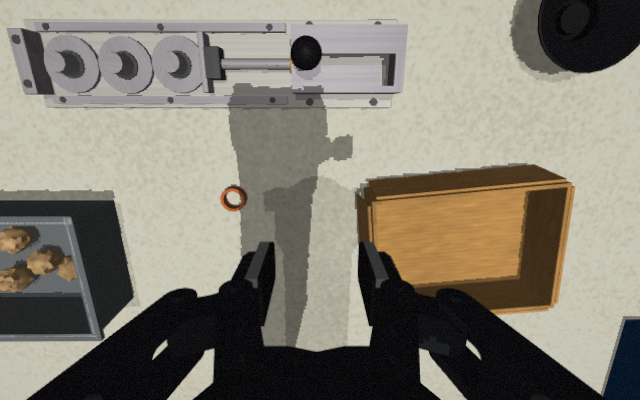

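The row is pressed between jaw and stop, the knob is upright, and all four balls are in the bin. I'm handing the job in.

```bash
python3 -c "
from bench import *
print(finish_job())"
```

```text
the job is handed in; nothing more can be done
None
```

The job is handed in, but `finish_job()` gave no verdict: all three yokes stand flat in the bed with the sprung jaw closed on them against the stop, the knob is out of the notch, all four paper balls are in the bin, and no bystander was seen to move; one possible problem is a brief 46 N wrist reading, probably a finger touching a rail, while picking up the second ball.

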